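# Lay a flute blank on the V rest and chock it

## Task

First sweep the three bamboo offcuts off the bed of the flute rest with the scraper block and stand the scraper back on the desk. Then draw the thick bamboo blank out of its pigeonhole by the end until its middle is clear of the rack, let go and take it again by its middle, and lay it gently, centred, in the V saddles of the rest. Finally slide a wedge chock snugly under it from each side, toe first, at the middle between the saddles, and leave the other things on the desk alone.

Things in the scene. Friction and masses are not known exactly. Their poses are not given: they have to be found in the camera images.
- rest: Low wooden flute rest, fixed, level. Origin: centre of its underside, z up. Its bed, a flat board 200 by 200 mm, has its top 24 mm above the desk; no rim. Two V saddles stand on it at y = -75 and +75, each 40 mm thick along y (110 mm clear bed between), 116 mm wide in x, rising to 46 mm above the bed. A brass tilt knob sticks out 31 mm from the +x edge at y = 80, 27 mm high; not used.
- rest_v (a point): Point on the rest (same axes), 52 mm above the desk over its origin: where the middle of the thick blank's axis lies once it is laid, along y, in both saddles. The Vs are symmetric about x = 0, flanks at 45 degrees meeting at bed level; the laid blank clears the bed by 8 mm.
- rack: Low wooden rack with two pigeonholes, fixed. Origin: centre of its underside; 160 mm deep (x), 120 wide (y), 61 high; open towards its own -x (face at x = -80). Bays 48 mm wide and high, centred at y = -28 and +28, floor 5 mm above the desk. One bay holds the thick blank, the other a short thin one; which is which varies.
- tube_mid (a point): Thick bamboo blank, a round bar 40 mm in diameter and 200 mm long, about 0.16 kg; this point is the middle of its axis, x along the bar (y and z turn as it rolls). At the start it lies in one bay of the rack, sticking out about 52 mm from the open face, axis 25 mm above the desk.
- chock_a_mid (a point): Wooden wedge chock, 70 mm long (x), 34 wide (y), 36 high, 60 g; its centre, 18 mm above its flat underside. Full height from x = -35 to +4, then a 45 degree face down to a 5 mm high blunt toe at x = +35. It touches the laid blank when, along the rest's x, its centre is 40 mm and its toe 5 mm from the blank's axis; pushed harder it lifts the blank.
- chock_a_toe (a point): The same chock: middle of its toe, 35 mm ahead of its centre along its x, 2.5 mm above its underside.
- chock_b_mid (a point): The second wedge chock, the same in shape and size as chock_a; its centre, toe towards its +x. Either chock may go on either side.
- chock_b_toe (a point): Middle of the toe of chock_b.
- scraper_mid (a point): Wooden scraper block with a horn strip along the foot, standing upright on the desk: 28 mm thick (x), 92 mm long (y) at the foot and 76 mm above 18 mm height, 60 mm high, 0.11 kg. This point is its centre, 30 mm above its foot.
- chip0_mid (a point): Bamboo offcut 28 by 16 by 8 mm, 10 g, lying flat on the bed of the rest between the saddles; its centre.
- chip1_mid (a point): Bamboo offcut 24 by 16 by 8 mm, likewise.
- chip2_mid (a point): Bamboo offcut 28 by 16 by 8 mm, likewise.
- stub_mid (a point): Short thin bamboo blank, 28 mm in diameter and 90 mm long, lying wholly inside the other bay of the rack; middle of its axis, x along it. To be left alone.
- mallet_mid (a point): Small iron mallet lying on the desk, 170 mm long, head 62 mm wide and 26 mm high; a point on its handle near the middle, x towards the head. To be left alone.
- gauge_mid (a point): Stepped cherry-wood plug gauge lying on the desk, 140 mm long, 34 mm thick at the grip; middle of its length on its axis, x towards the thin end. To be left alone.
- horn_mid (a point): Dark horn blank lying on the desk, 68 (x) by 26 (y) by 10 to 16 mm; its centre. To be left alone.
Mind the look-alikes: they are no part of the job. What is shaped like the part that bears chock_b_mid but green or pink is not meant.

How it is judged:
On the way, in this order (a step that is already met when the one before it is completed fails the run):
1. all three offcuts are off the bed while the scraper block is held ((x of chip0_mid in the frame of rest below -0.1 m or x of chip0_mid in the frame of rest above 0.1 m) and (x of chip1_mid in the frame of rest below -0.1 m or x of chip1_mid in the frame of rest above 0.1 m) and (x of chip2_mid in the frame of rest below -0.1 m or x of chip2_mid in the frame of rest above 0.1 m) and contact force between scraper and the fingers above 1 N), for 0.05 s.
2. the thick blank is drawn out until its middle is at least 5 mm clear of the rack's face and let go there, lying low (x of tube_mid in the frame of rack below -0.085 m and height (world z) of tube_mid below 0.035 m and contact force between tube and the fingers below 0.05 N and linear speed of tube below 0.05 m/s), for 0.1 s.
3. the blank lies in both V saddles, centred, and is let go (x of tube_mid in the frame of rest between -0.005 and 0.005 m and y of tube_mid in the frame of rest between -0.012 and 0.012 m and z of tube_mid in the frame of rest between 0.047 and 0.057 m and angle between the x axis of tube_mid and the y axis of rest, either way round below 0.05 rad and contact force between tube and the fingers below 0.05 N and linear speed of tube below 0.03 m/s), for 0.2 s.
At the end, for the whole second after the job is handed in: Offcuts off the bed; scraper upright on the desk; blank at rest in both Vs (12 mm along, 5 mm across and in height, 0.05 rad); a chock flat on the bed each side, toe 0.5 to 10.5 mm from the rest's centre line (touching: 5 mm), within 30 mm of the middle, square within 0.15 rad; all released ((x of chip0_mid in the frame of rest below -0.1 m or x of chip0_mid in the frame of rest above 0.1 m) and (x of chip1_mid in the frame of rest below -0.1 m or x of chip1_mid in the frame of rest above 0.1 m) and (x of chip2_mid in the frame of rest below -0.1 m or x of chip2_mid in the frame of rest above 0.1 m) and x of tube_mid in the frame of rest between -0.005 and 0.005 m and y of tube_mid in the frame of rest between -0.012 and 0.012 m and z of tube_mid in the frame of rest between 0.047 and 0.057 m and angle between the x axis of tube_mid and the y axis of rest, either way round below 0.05 rad and ((x of chock_a_toe in the frame of rest between -0.0105 and -0.0005 m and x of chock_a_mid in the frame of rest below -0.03 m and y of chock_a_mid in the frame of rest between -0.03 and 0.03 m and z of chock_a_mid in the frame of rest between 0.038 and 0.046 m and angle between the x axis of each of chock_a_mid, chock_b_mid and the x axis of rest, either way round below 0.15 rad and angle between each of chock_a_mid, chock_b_mid's own z axis and vertical below 0.1 rad and x of chock_b_toe in the frame of rest between 0.0005 and 0.0105 m and x of chock_b_mid in the frame of rest above 0.03 m and y of chock_b_mid in the frame of rest between -0.03 and 0.03 m and z of chock_b_mid in the frame of rest between 0.038 and 0.046 m) or (x of chock_a_toe in the frame of rest between 0.0005 and 0.0105 m and x of chock_a_mid in the frame of rest above 0.03 m and y of chock_a_mid in the frame of rest between -0.03 and 0.03 m and z of chock_a_mid in the frame of rest between 0.038 and 0.046 m and angle between the x axis of each of chock_a_mid, chock_b_mid and the x axis of rest, either way round below 0.15 rad and angle between each of chock_a_mid, chock_b_mid's own z axis and vertical below 0.1 rad and x of chock_b_toe in the frame of rest between -0.0105 and -0.0005 m and x of chock_b_mid in the frame of rest below -0.03 m and y of chock_b_mid in the frame of rest between -0.03 and 0.03 m and z of chock_b_mid in the frame of rest between 0.038 and 0.046 m)) and height (world z) of scraper_mid between 0.024 and 0.036 m and angle between scraper_mid's own z axis and vertical below 0.1 rad and linear speed of each of tube, chock_a, chock_b, scraper below 0.02 m/s).
It fails at once if a bystander (short blank, mallet, plug gauge, horn blank) is moved by more than 30 mm (distance of any of stub_mid, mallet_mid, gauge_mid, horn_mid from where it was at the start of the episode above 0.03 m).
It fails at once if the thick blank is let fall (faster than 0.5 m/s while not held) (linear speed of tube above 0.5 m/s and contact force between tube and the fingers below 0.05 N).
It fails at once if the fingers push an offcut that lies on the bed, in place of the scraper ((contact force between chip0 and the fingers above 1 N and height (world z) of chip0_mid above 0.024 m and not (x of chip0_mid in the frame of rest below -0.1 m or x of chip0_mid in the frame of rest above 0.1 m)) or (contact force between chip1 and the fingers above 1 N and height (world z) of chip1_mid above 0.024 m and not (x of chip1_mid in the frame of rest below -0.1 m or x of chip1_mid in the frame of rest above 0.1 m)) or (contact force between chip2 and the fingers above 1 N and height (world z) of chip2_mid above 0.024 m and not (x of chip2_mid in the frame of rest below -0.1 m or x of chip2_mid in the frame of rest above 0.1 m))).
It also fails if it takes over 72 s, if anything falls off the work surface, if the arm or the gripper's body presses on something with over 40 N, if the wrist force passes 120 N, or if a joint passes its speed limit or range.

## Robot

A 6-joint arm with a two-finger parallel gripper is mounted at the origin on the work surface. World frame = base frame: x ahead of the robot, y to its left, z up, the work surface at z = 0. Lengths are in m, angles in rad, forces in N, time in s.
With the tool pointing down it reaches from about 0.35 to 0.925 m from the base axis. Payload 6.4 kg.
Tool frame: the origin (TCP) lies between the finger pads; the fingertips stand finger_overhang ahead of it and the grasp point (between the pads) lies 6 mm ahead of it (finger_overhang is the distance from the TCP to the fingertips, in m); z points along the fingers, y is the direction in which the jaws open and shut (so a half turn about z gives the same grasp; the last joint's range is limited). The gripper opens to 94 mm and grips with 3 to 60 N. Pads are 16 mm wide; open, the fingers measure 119 mm over their backs; the gripper's body (75 mm by 177 mm) begins 78 mm behind the grasp point.
Start: joints at [0.971, 0.245, 1.558, -0, 1.339, -0.174], TCP at [0.268, 0.592, 0.205] pointing down, gripper open.
Joint ranges: [-3.13, 3.13], [-1.02, 2.26], [0.13, 2.54], [-0.95, 4.09], [0.21, 2.88], [-2.74, 2.74]. Speed limits (rad/s): [2.57, 2.57, 3.14, 3.14, 3.14, 3.14].

## Interface

Orientations are given as [roll, pitch, yaw] about the fixed x, y, z axes, in that order (R = Rz(yaw) Ry(pitch) Rx(roll)).
In Python, from station import * gives the robot as it stands. The module is installed in compiled form; this text tells all that it offers.
- The arm moves only by the tool servo_tool, never from a script. Its argument "targets" is a list of rows, each a list of 7 numbers: the shift along the tool's x, y, z in m, then the turn, a rotation vector about the tool's x, y, z in degrees, then the closure, from 0 (fully open) to 1 (shut). A call has 1 to 10 rows; each row shifts and turns the commanded pose from where the row before left it, along the tool's axes as they then stand; what a row does not reach is not made up. A row lasts 1/12 s, in which the tool goes at most 41.7 mm and 7.16 degrees, less where a joint would pass 70% of its speed; a pose out of reach is approached as far as the arm can. A call with a gripper value outside its range is refused whole. The fingers move at their own pace and stop on an object; "newtons" is the grip in N (left out, the last holds). Time passes only in rows, so rows that do not move let the fingers close. It gives the time, the measured TCP pose, the force and the opening at its end, in the units of the state.
- observe(): the state, without advancing time (a new reading comes with each control period).
- get_image(name): name is "scene" or "top" or "wrist"; returns a dict with "color" (420x560x3 uint8, blue, green, red), "depth" (420x560 float32, m along the optical axis (not along the pixel's ray), 0 where there is no reading), "fx", "fy", "cx", "cy" (pixels), "k1" (the pictures are not rectified: a ray, as slopes to the right and down, at radius r is drawn at 1 + k1 r^2 times it, then the intrinsics apply), "cam_to_world" (4x4, takes a point from camera to world coordinates). Camera axes: x right, y down, z forward; pixel columns grow to the right and rows downward; lengths in m; the calibration is good to about 2 mm. A picture is of the moment at which its call begins.
- close_job(): hands the job in, once; it reports no verdict.
Trained networks look in a picture, given as the dict that the camera call returned (one of the last four; its "shot" number tells which), for a name from the list of things; names that differ only in an ending like _2 or _b are one class to them, and where a whole thing is asked for, a point or a joint stands for the part that bears it (a point fixed in the world has none). Each returns a list of dicts, best first, with "confidence" (0 to 1); they miss things now and then, are a little off and sometimes report something else, mostly with a low value. They report only what shows in the picture. A call takes as long as a camera call. They do not tell look-alikes from the thing itself.
- find_in(query, picture): "rect" ([centre column, centre row, width, height] in pixels, round what is visible of it).
- tip_of(query, picture): "point" ([column, row] in pixels: a listed point, or the origin of a listed thing).
The state is a dict: "clock": time; "joint_positions": joint angles; "qvel": joint speeds; "joint_efforts": joint torques, N m; "ee_pos": TCP position; "ee_rot": TCP orientation; "ft_force": force on the tool from outside, world axes, zero at the start; "wrist_torque": the same for the moment, N m; "grip_width": finger opening in m.
Only numpy, scipy, OpenCV 4.12 (cv2) and the standard library are available. Lean on these libraries where they do the work, as an engineer would, in place of code of your own. Each camera call takes 0.05 s, during which the arm holds its last target.

## Working session

There is one attempt and no reset: what is moved stays moved. The work goes in short steps, Python scripts to look and compute and a tool call to move; the robot and the scene stay as the last step left them, time stands still between calls to the robot, and variables do not carry over. Pictures are saved under pics/ and viewed, and the job is handed in when it is done.

Besides the shell and the picture viewer there is one more tool, called as name([rows], argument=value, ...), one row to a line, values as JSON. servo_tool: Moves the arm, as the interface text tells. Its arguments: {"type":"object","properties":{"targets":{"type":"array","items":{"type":"array","items":{"type":"number"}}},"newtons":{"type":"number"}},"required":["targets"]}

```bash
mkdir -p pics; ls; cat > h.py <<'E'
import numpy as np, cv2
from station import *
from scipy.spatial.transform import Rotation as R
def save(p,n): cv2.imwrite('pics/'+n+'.png',p['color'])
def ray(p,uv):
    uv=np.array(uv,float); d=np.array([(uv[0]-p['cx'])/p['fx'],(uv[1]-p['cy'])/p['fy']]); s=d.copy()
    for _ in range(20): s=d/(1+p['k1']*(s@s))
    return np.array([s[0],s[1],1.])
def atdepth(p,uv,z):
    T=p['cam_to_world']; return T[:3,:3]@(ray(p,uv)*z)+T[:3,3]
def pt(p,uv,w=1):
    u,v=int(round(uv[0])),int(round(uv[1])); d=p['depth'][max(0,v-w):v+w+1,max(0,u-w):u+w+1]; d=d[d>0]
    return atdepth(p,uv,np.median(d)) if len(d) else None
def onz(p,uv,z):
    T=p['cam_to_world']; r=T[:3,:3]@ray(p,uv); return T[:3,3]+r*(z-T[2,3])/r[2]
def cloud(p):
    H,W=p['depth'].shape; u,v=np.meshgrid(np.arange(W),np.arange(H))
    d=np.stack([(u-p['cx'])/p['fx'],(v-p['cy'])/p['fy']],-1); s=d.copy()
    for _ in range(20): s=d/(1+p['k1']*(s**2).sum(-1,keepdims=True))
    c=np.dstack([s,np.ones((H,W))])*p['depth'][...,None]; T=p['cam_to_world']
    w=c@T[:3,:3].T+T[:3,3]; w[p['depth']<=0]=np.nan; return w
def proj(p,X):
    T=p['cam_to_world']; c=T[:3,:3].T@(np.array(X)-T[:3,3]); s=c[:2]/c[2]; s=s*(1+p['k1']*(s@s))
    return s[0]*p['fx']+p['cx'],s[1]*p['fy']+p['cy']
E
python3 - <<'E'
from h import *
o=observe(); print({k:np.round(v,3) for k,v in o.items()})
for n in ['scene','top','wrist']:
    p=get_image(n); save(p,n+'0'); print(n,p['shot'],p['fx'],p['k1'],np.round(p['cam_to_world'],3).tolist())
    for q in ['rest','rest_v','rack','tube_mid','chock_a_mid','chock_a_toe','scraper_mid','chip0_mid','stub_mid','mallet_mid','gauge_mid','horn_mid']:
        r=tip_of(q,p); print(q,[(np.round(x['point']).tolist(),round(x['confidence'],2),None if pt(p,x['point']) is None else np.round(pt(p,x['point']),3).tolist()) for x in r[:5]])
E
```

```text
pics
{'clock': np.float64(0.0), 'joint_positions': array([ 0.971,  0.246,  1.559,  0.   ,  1.339, -0.174]), 'qvel': array([ 0.   , -0.001,  0.   , -0.001, -0.   ,  0.002]), 'joint_efforts': array([-1.0000e-03, -4.1584e+01, -3.1460e+01,  6.8000e-02,  3.3000e-02,
       -0.0000e+00]), 'ee_pos': array([0.268, 0.591, 0.204]), 'ee_rot': array([-3.14 , -0.   ,  2.716]), 'ft_force': array([ 0.076,  0.616, -0.741]), 'wrist_torque': array([-0.049,  0.044,  0.004]), 'grip_width': np.float64(0.094)}
scene 1 393.87901485677 -0.02644792642977578 [[-0.623, 0.671, -0.402, 0.937], [0.782, 0.527, -0.332, 0.347], [-0.011, -0.521, -0.854, 0.921], [0.0, 0.0, 0.0, 1.0]]
rest [([259.0, 216.0], 0.6, [0.554, -0.039, 0.024]), ([261.0, 202.0], 0.6, [0.517, -0.063, 0.022]), ([181.0, 168.0], 0.33, [0.575, -0.311, 0.034])]
rest_v [([259.0, 216.0], 0.6, [0.554, -0.039, 0.024]), ([261.0, 202.0], 0.6, [0.517, -0.063, 0.022]), ([181.0, 168.0], 0.33, [0.575, -0.311, 0.034])]
rack [([403.0, 319.0], 0.57, [0.577, 0.398, 0.061])]
tube_mid []
chock_a_mid []
chock_a_toe [([174.0, 179.0], 0.94, [0.604, -0.318, 0.007]), ([2
[... 1133 characters left out ...]
, [0.479, -0.083, 0.031])]
stub_mid []
mallet_mid [([253.0, 130.0], 0.92, [0.762, 0.085, 0.015])]
gauge_mid [([134.0, 210.0], 0.72, [0.539, 0.383, 0.062]), ([133.0, 272.0], 0.55, [0.381, 0.391, 0.028])]
horn_mid [([378.0, 158.0], 0.64, [0.684, -0.25, 0.012])]
wrist 3 338.23793211933474 -0.03747516558643865 [[0.413, 0.88, 0.235, 0.202], [0.911, -0.399, -0.106, 0.621], [0.0, 0.258, -0.966, 0.384], [0.0, 0.0, 0.0, 1.0]]
rest []
rest_v []
rack [([240.0, 407.0], 0.68, [0.493, 0.44, 0.061])]
tube_mid []
chock_a_mid []
chock_a_toe []
scraper_mid [([239.0, 407.0], 0.74, [0.492, 0.439, 0.06])]
chip0_mid []
stub_mid []
mallet_mid []
gauge_mid [([176.0, 324.0], 0.77, [0.234, 0.581, 0.317])]
horn_mid []
```

View pics/top0.png

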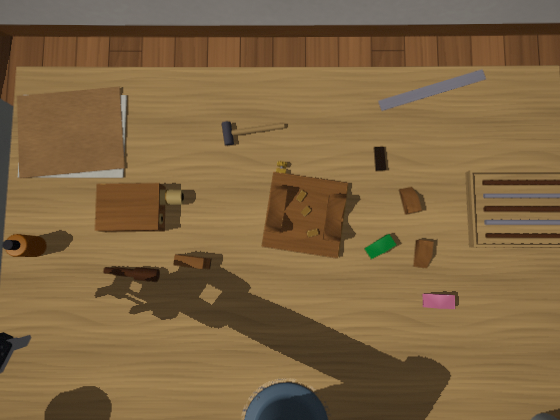

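View pics/scene0.png

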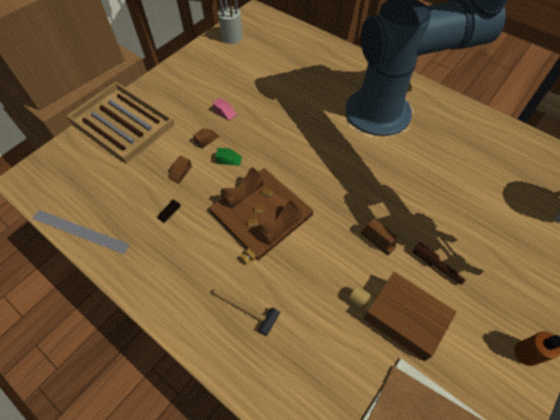

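The top view shows the rest at (306,213) with its knob at (283,167), three chips, and the rack at (130,207) with the blank end at (180,197). The scraper is at (193,261), the chocks at (411,200) and (424,253), and the green and pink look-alikes below them.

```bash
cat > m.py <<'E'
from h import *
def rect(w,mask):
    q=w[mask][:,:2].astype(np.float32)*1000
    c,s,a=cv2.minAreaRect(q); b=cv2.boxPoints((c,s,a)); return np.round(c,1),np.round(s,1),round(a,1),np.round(b).tolist()
def blobs(p,zlo,zhi,box,minn=15):
    w=cloud(p); m=(w[...,2]>zlo)&(w[...,2]<zhi)&(w[...,0]>box[0])&(w[...,0]<box[1])&(w[...,1]>box[2])&(w[...,1]<box[3])
    n,l,st,_=cv2.connectedComponentsWithStats(m.astype(np.uint8))
    for i in range(1,n):
        if st[i,4]>=minn: print(st[i].tolist(),*rect(w,l==i),'zmed',round(float(np.median(w[l==i][:,2])),4),'zmax',round(float(w[l==i][:,2].max()),4))
E
python3 - <<'E'
from m import *
p=get_image('top')
for nm,a in dict(restbed=(0.012,0.09,(0.4,0.68,-.19,.1)),rest_saddle=(0.055,0.09,(0.4,0.68,-.17,.08)),chips=(.0285,.04,(0.44,0.64,-.14,.05)),rack=(.05,.07,(.4,.68,.25,.48)),tube=(.036,.05,(.4,.68,.18,.3)),scr=(.045,.07,(.3,.48,.15,.33)),chock=(.01,.05,(.36,.66,-.42,-.2)),chocktop=(.032,.05,(.36,.66,-.42,-.2)),gauge=(.01,.05,(.3,.45,.31,.48)),mallet=(.008,.05,(.68,.83,0,.2))).items():
    print(nm); blobs(p,*a)
c=p['color'];cv2.imwrite('pics/z1.png',cv2.resize(c[160:290,80:450],None,fx=2.1,fy=2.1,interpolation=cv2.INTER_CUBIC))
E
```

```text
restbed
[261, 161, 87, 97, 5924] [546.9 -54.7] [202.3 230.3] 81.3 [[418.0, -137.0], [645.0, -172.0], [676.0, 28.0], [448.0, 63.0]] zmed 0.0247 zmax 0.075
rest_saddle
[271, 185, 17, 15, 172] [586.   16.1] [40.1 30.1] 77.6 [[567.0, -0.0], [596.0, -7.0], [605.0, 32.0], [576.0, 39.0]] zmed 0.0662 zmax 0.075
[329, 194, 17, 13, 179] [ 564.  -131.9] [40.2 29.6] 82.4 [[547.0, -150.0], [576.0, -154.0], [581.0, -114.0], [552.0, -110.0]] zmed 0.0663 zmax 0.0749
[265, 218, 17, 14, 167] [500.5  29.1] [39.5 30. ] 79.4 [[482.0, 13.0], [512.0, 7.0], [519.0, 46.0], [489.0, 51.0]] zmed 0.0667 zmax 0.0744
[324, 228, 17, 14, 171] [ 477.5 -118.5] [39.2 28.3] 81.1 [[461.0, -136.0], [488.0, -140.0], [494.0, -101.0], [467.0, -97.0]] zmed 0.067 zmax 0.0745
chips
[295, 191, 11, 11, 63] [579.  -40.8] [15.9 27.5] 50.3 [[563.0, -38.0], [584.0, -56.0], [595.0, -43.0], [573.0, -26.0]] zmed 0.0323 zmax 0.0381
[269, 202, 16, 8, 75] [552.3  21.3] [39.7 15.8] 80.7 [[541.0, 3.0], [557.0, 0.0], [563.0, 40.0], [548.0, 42.0]] zmed 0.0335 zmax 0.0396
[301, 207, 10, 10, 50] [538.4 -53.1] [14.6 22.3] 46.9 [[525.0, -51.0], [5
[... 1889 characters left out ...]
5.4] 12.7 [[533.0, -317.0], [541.0, -351.0], [583.0, -342.0], [575.0, -307.0]] zmed 0.036 zmax 0.0422
[375, 234, 21, 21, 223] [ 454.8 -255.7] [33.8 45.9] 32.4 [[428.0, -245.0], [453.0, -284.0], [481.0, -266.0], [457.0, -227.0]] zmed 0.0362 zmax 0.0445
[418, 240, 16, 19, 241] [ 442.7 -357.9] [38.6 44.2] 83.3 [[419.0, -374.0], [462.0, -380.0], [467.0, -341.0], [423.0, -336.0]] zmed 0.036 zmax 0.0411
gauge
[103, 267, 57, 15, 558] [380.4 399.3] [143.3  33.1] 84.1 [[357.0, 330.0], [389.0, 326.0], [404.0, 469.0], [371.0, 472.0]] zmed 0.0267 zmax 0.039
mallet
[221, 122, 64, 24, 504] [762.5  85.3] [ 61.6 167.7] 9.2 [[719.0, 163.0], [746.0, -2.0], [806.0, 8.0], [779.0, 173.0]] zmed 0.0181 zmax 0.0316
```

View pics/z1.png

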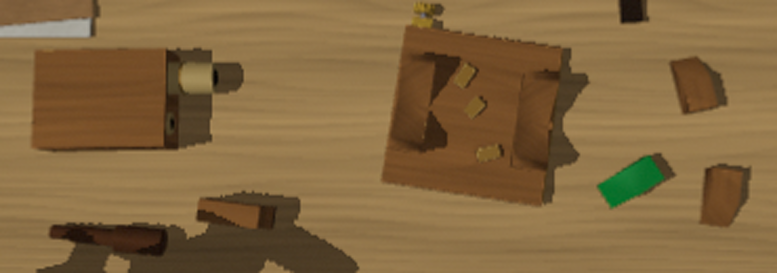

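```bash
cat > plan.py <<'E'
from h import *
def plan(x,y,z,yaw,n,cur=None):
    o=observe(); P=np.array(o['ee_pos']); rx,ry,y0=o['ee_rot']; 
    Rm=R.from_euler('xyz',o['ee_rot']).as_matrix(); y0=np.degrees(np.arctan2(Rm[1,0],Rm[0,0]))
    dy=(yaw-y0+180)%360-180; a=dy/n; d=np.array([x,y,z])-P
    M=np.zeros((2,2))
    for k in range(n):
        t=np.radians(y0+a*k); M+=np.array([[np.cos(t),np.sin(t)],[np.sin(t),-np.cos(t)]])
    s=np.linalg.solve(M,d[:2])
    print('clock %.2f pos'%o['clock'],P.round(4),'yaw %.2f'%y0,'tiltz',Rm[:,2].round(3),'F',np.round(o['ft_force'],1),'w %.4f'%o['grip_width'])
    print('n',n,'row:',[round(s[0],4),round(s[1],4),round(-d[2]/n,4),0,0,round(-a,2)], 'step mm',round(np.linalg.norm([*s,d[2]/n])*1000,1))
import sys
if __name__=='__main__': plan(*map(float,sys.argv[1:5]),int(sys.argv[5]))
E
python3 - <<'E'
import station; print([k for k in dir(station) if not k.startswith('__')]); print(getattr(station,'finger_overhang',None))
E
python3 plan.py .409 .242 .13 82.6 14
```

```text
['IKError', 'close_job', 'find_in', 'finger_overhang', 'get_image', 'observe', 'tip_of']
0.025
clock 2.00 pos [0.2685 0.592  0.2048] yaw 155.61 tiltz [-0. -0. -1.] F [-0.5  0.4  0.3] w 0.0942
n 14 row: [np.float64(-0.0284), np.float64(-0.0049), np.float64(0.0053), 0, 0, np.float64(5.21)] step mm 29.3
```

servo_tool([
  [-0.0284,-0.0049,0.005,0,0,5.2,0],
  [-0.0284,-0.0049,0.005,0,0,5.2,0],
  [-0.0284,-0.0049,0.005,0,0,5.2,0],
  [-0.0284,-0.0049,0.005,0,0,5.2,0],
  [-0.0284,-0.0049,0.005,0,0,5.2,0],
  [-0.0284,-0.0049,0.005,0,0,5.2,0],
  [-0.0284,-0.0049,0.005,0,0,5.2,0],
  [-0.0284,-0.0049,0.005,0,0,5.2,0],
  [-0.0284,-0.0049,0.005,0,0,5.2,0],
  [-0.0284,-0.0049,0.005,0,0,5.2,0],
])

```text
clock: 2.83
ee_pos: [0.4184, 0.3556, 0.1548]
ee_rot: [3.141, -0.0, 1.804]
ft_force: [0.8, 0.4, 0.4]
grip_width: 0.094
```

servo_tool([
  [-0.0284,-0.0049,0.005,0,0,5.2,0],
  [-0.0284,-0.0049,0.005,0,0,5.2,0],
  [-0.0284,-0.0049,0.005,0,0,5.2,0],
  [-0.0284,-0.0049,0.005,0,0,5.2,0],
  [0,0,0,0,0,0,0],
])

```text
clock: 3.25
ee_pos: [0.4082, 0.2391, 0.1334]
ee_rot: [-3.139, 0.002, 1.439]
ft_force: [-1.2, 0.1, 0.4]
grip_width: 0.0942
```

```bash
python3 plan.py .409 .242 .056 82.6 5; python3 - <<'E'
from m import *
p=get_image('wrist'); save(p,'w1'); blobs(p,.045,.07,(.3,.48,.15,.33)); blobs(p,.036,.044,(.5,.68,.18,.32));print(np.round(p['cam_to_world'],3).tolist())
E
```

```text
clock 3.25 pos [0.4082 0.2391 0.1334] yaw 82.46 tiltz [-0.003 -0.002 -1.   ] F [-1.2  0.1  0.4] w 0.0942
n 5 row: [np.float64(0.0006), np.float64(0.0001), np.float64(0.0155), 0, 0, np.float64(-0.03)] step mm 15.5
[261, 153, 37, 96, 3383] [411.7 243.6] [75.7 27.8] 83.3 [[393.0, 208.0], [421.0, 204.0], [430.0, 280.0], [402.0, 283.0]] zmed 0.059 zmax 0.0619
[459, 73, 42, 68, 2079] [579.  295.6] [32.8 49.2] 0.9 [[562.0, 320.0], [563.0, 271.0], [596.0, 271.0], [595.0, 320.0]] zmed 0.0419 zmax 0.044
[[0.991, -0.127, -0.036, 0.42], [-0.131, -0.957, -0.257, 0.312], [-0.002, 0.259, -0.966, 0.312], [0.0, 0.0, 0.0, 1.0]]
```

View pics/w1.png

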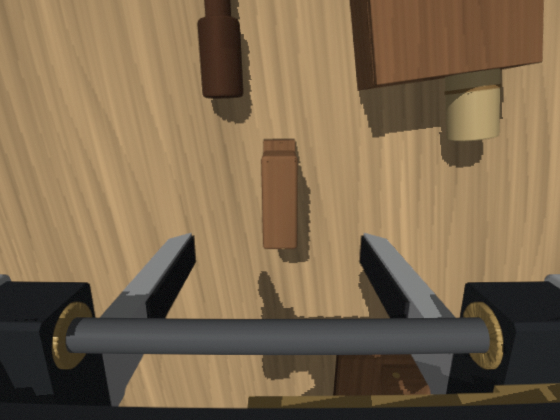

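The wrist view shows the scraper at (280,200) between the fingers, matching the top view to within 2–3 mm. I'll descend and grip.

servo_tool([
  [0.001,0.0005,0.0155,0,0,0,0],
  [0.001,0.0005,0.0155,0,0,0,0],
  [0.001,0.0005,0.0155,0,0,0,0],
  [0.001,0.0005,0.0155,0,0,0,0],
  [0,0,0.0145,0,0,0,0],
  [0,0,0,0,0,0,0],
  [0,0,0,0,0,0,0.9],
  [0,0,0,0,0,0,0.9],
  [0,0,0,0,0,0,0.9],
  [0,0,0,0,0,0,0.9],
], newtons=30)

```text
clock: 4.13
ee_pos: [0.4131, 0.2466, 0.0595]
ee_rot: [3.14, -0.001, 1.446]
ft_force: [-0.6, 0.4, -0.3]
grip_width: 0.071
```

servo_tool([
  [0,0,0,0,0,0,0.9],
  [0,0,0,0,0,0,0.9],
  [0,0,0,0,0,0,0.9],
])

```text
clock: 4.38
ee_pos: [0.4124, 0.2462, 0.0586]
ee_rot: [3.141, -0.0, 1.445]
ft_force: [-0.1, -0.0, 1.0]
grip_width: 0.051
```

```bash
python3 plan.py .41 .242 .14 82.6 4;  
```

```text
clock 4.38 pos [0.4124 0.2462 0.0586] yaw 82.80 tiltz [ 0.001  0.    -1.   ] F [-0.1 -0.   1. ] w 0.0510
n 4 row: [np.float64(-0.0011), np.float64(-0.0005), np.float64(-0.0203), 0, 0, np.float64(0.05)] step mm 20.4
```

servo_tool([
  [-0.002,0,0.002,0,0,0,0.9],
  [0,0,0,0,0,0,0.9],
  [0,0,0,0,0,0,0.9],
  [0,0,0,0,0,0,0.9],
  [0,0,0,0,0,0,0.9],
  [0,0,0,0,0,0,0.9],
])

```text
clock: 4.88
ee_pos: [0.4119, 0.2442, 0.0563]
ee_rot: [-3.141, 0.0, 1.445]
ft_force: [-0.0, 0.6, -1.1]
grip_width: 0.0273
```

```bash
python3 plan.py .41 .242 .14 82.6 4;  
```

```text
clock 4.88 pos [0.4119 0.2442 0.0563] yaw 82.81 tiltz [-0. -0. -1.] F [-0.   0.6 -1.1] w 0.0273
n 4 row: [np.float64(-0.0006), np.float64(-0.0004), np.float64(-0.0209), 0, 0, np.float64(0.05)] step mm 20.9
```

servo_tool([
  [0,0,-0.025,0,0,0,0.9],
  [0,0,-0.025,0,0,0,0.9],
  [0,0,-0.025,0,0,0,0.9],
  [0,0,-0.02,0,0,0,0.9],
])

```text
clock: 5.22
ee_pos: [0.4123, 0.2443, 0.1531]
ee_rot: [3.14, -0.001, 1.445]
ft_force: [0.4, -0.0, -0.6]
grip_width: 0.0273
```

```bash
python3 plan.py .453 -.0392 .148 81.3 10;  
```

```text
clock 5.22 pos [0.4123 0.2443 0.1531] yaw 82.81 tiltz [ 0.001  0.    -1.   ] F [ 0.4 -0.  -0.6] w 0.0273
n 10 row: [np.float64(-0.0275), np.float64(0.0079), np.float64(0.0005), 0, 0, np.float64(0.15)] step mm 28.6
```

servo_tool([
  [-0.0275,0.0079,0,0,0,0.15,0.9],
  [-0.0275,0.0079,0,0,0,0.15,0.9],
  [-0.0275,0.0079,0,0,0,0.15,0.9],
  [-0.0275,0.0079,0,0,0,0.15,0.9],
  [-0.0275,0.0079,0,0,0,0.15,0.9],
  [-0.0275,0.0079,0,0,0,0.15,0.9],
  [-0.0275,0.0079,0,0,0,0.15,0.9],
  [-0.0275,0.0079,0,0,0,0.15,0.9],
  [-0.0275,0.0079,0,0,0,0.15,0.9],
  [-0.0275,0.0079,0,0,0,0.15,0.9],
])

```text
clock: 6.05
ee_pos: [0.4525, -0.0404, 0.1513]
ee_rot: [3.142, -0.0, 1.419]
ft_force: [0.3, 0.6, -0.7]
grip_width: 0.027
```

servo_tool([
  [0,0,0,0,0,0,0.9],
])

```text
clock: 6.13
ee_pos: [0.4533, -0.0427, 0.1516]
ee_rot: [3.141, 0.001, 1.414]
ft_force: [0.3, -0.1, -1.7]
grip_width: 0.0271
```

```bash
python3 plan.py .453 -.0392 .0825 81.3 4; python3 - <<'E'
from m import *
p=get_image('wrist'); save(p,'w2');blobs(p,.055,.09,(0.4,0.68,-.17,.08));blobs(p,.0285,.04,(0.44,0.64,-.14,.05))
E
```

```text
clock 6.13 pos [ 0.4533 -0.0427  0.1516] yaw 81.03 tiltz [ 0.001 -0.002 -1.   ] F [ 0.3 -0.1 -1.7] w 0.0271
n 4 row: [np.float64(0.0009), np.float64(-0.0002), np.float64(0.0173), 0, 0, np.float64(-0.07)] step mm 17.3
[306, 77, 35, 55, 1782] [502.2  29.9] [40.3 27.2] 81.9 [[486.0, 12.0], [513.0, 8.0], [518.0, 48.0], [492.0, 52.0]] zmed 0.067 zmax 0.0718
[415, 77, 47, 55, 2122] [590.1  16.7] [40.5 28.1] 79.8 [[573.0, -1.0], [600.0, -6.0], [608.0, 34.0], [580.0, 39.0]] zmed 0.0658 zmax 0.0716
[401, 257, 38, 40, 970] [ 568.6 -127.7] [32.9 27.4] 81.4 [[553.0, -142.0], [580.0, -146.0], [585.0, -113.0], [558.0, -109.0]] zmed 0.0652 zmax 0.0709
[303, 280, 6, 27, 74] [ 466.4 -125. ] [23.5  3.4] 86.2 [[464.0, -137.0], [467.0, -137.0], [469.0, -113.0], [466.0, -113.0]] zmed 0.0659 zmax 0.0691
[352, 80, 15, 51, 520] [535.5  24.8] [40.5 13.6] 80.6 [[526.0, 6.0], [539.0, 4.0], [546.0, 44.0], [532.0, 46.0]] zmed 0.0344 zmax 0.04
[374, 80, 24, 50, 865] [557.1  21.7] [40.6 15.3] 79.0 [[546.0, 3.0], [561.0, 0.0], [568.0, 40.0], [553.0, 43.0]] zmed 0.0344 zmax 0.04
[303, 85, 2, 45, 46] [489.2  30.6] [36.   0.2] 81.3 [[486.0, 13.0], [487.0, 13.0], [492.0, 48.0], [492.0, 48.0]] zmed 0.0359 zmax 0.0395
[399, 158, 35, 28, 513] [582.3 -40.6] [14.9 29.1] 55.6 [[566.0, -39.0], [590.0, -55.0], [599.0, -43.0], [575.0, -26.0]] zmed 0.0314 zmax 0.0335
[358, 177, 31, 28, 459] [542.2 -52.1] [16.  24.1] 46.0 [[528.0, -50.0], [545.0, -66.0], [556.0, -55.0], [539.0, -38.0]] zmed 0.0313 zmax 0.0334
[303, 202, 25, 32, 499] [486.2 -69.1] [16.  27.8] 13.7 [[475.0, -57.0], [482.0, -84.0], [497.0, -81.0], [491.0, -54.0]] zmed 0.0313 zmax 0.0332
[364, 245, 62, 37, 746] [ 555.4 -125.9] [34.3 54.9] 82.8 [[526.0, -139.0], [580.0, -146.0], [585.0, -112.0], [530.0, -105.0]] zmed 0.0344 zmax 0.04
[329, 246, 28, 37, 419] [ 506.  -119.8] [36.5 26.9] 81.1 [[490.0, -136.0], [516.0, -140.0], [522.0, -104.0], [496.0, -100.0]] zmed 0.0339 zmax 0.0399
```

View pics/w2.png

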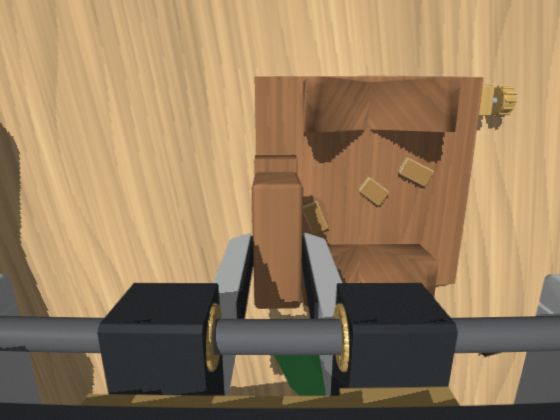

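```bash
python3 - <<'E'
from m import *
p=get_image('wrist');blobs(p,.145,.165,(0.4,0.5,-.1,.0));o=observe();print(o['ee_pos'])
E
```

```text
[229, 180, 98, 129, 6682] [452.4 -40.5] [78.1 49.6] 65.8 [[414.0, -66.0], [459.0, -86.0], [491.0, -15.0], [446.0, 5.0]] zmed 0.1546 zmax 0.165
[ 0.45247849 -0.0395158   0.15115636]
```

servo_tool([
  [0.001,0,0.018,0,0,0,0.9],
  [0,0,0.018,0,0,0,0.9],
  [0,0,0.018,0,0,0,0.9],
  [0,0,0.01,0,0,0,0.9],
  [0,0,0.003,0,0,0,0.9],
  [0,0,0,0,0,0,0.9],
  [0,0,0,0,0,0,0.9],
])

```text
clock: 6.82
ee_pos: [0.4533, -0.0378, 0.0851]
ee_rot: [3.141, 0.0, 1.42]
ft_force: [-0.9, 0.2, -0.4]
grip_width: 0.0273
```

```bash
python3 plan.py .6319 -.0662 .0825 81.3 14
```

```text
clock 6.82 pos [ 0.4533 -0.0378  0.0851] yaw 81.35 tiltz [ 0.001 -0.    -1.   ] F [-0.9  0.2 -0.4] w 0.0273
n 14 row: [np.float64(-0.0001), np.float64(0.0129), np.float64(0.0002), 0, 0, np.float64(0.0)] step mm 12.9
```

servo_tool([
  [0,0,0.003,0,0,0,0.9],
  [0,0,0,0,0,0,0.9],
  [0,0.01,0,0,0,0,0.9],
  [0,0.01,0,0,0,0,0.9],
  [0,0.01,0,0,0,0,0.9],
  [0,0.01,0,0,0,0,0.9],
  [0,0.01,0,0,0,0,0.9],
  [0,0.01,0,0,0,0,0.9],
  [0,0.01,0,0,0,0,0.9],
])

```text
clock: 7.57
ee_pos: [0.523, -0.0488, 0.0813]
ee_rot: [-3.141, -0.0, 1.419]
ft_force: [-0.2, -0.5, -2.0]
grip_width: 0.0274
```

```bash
python3 plan.py .6319 -.0662 .0825 81.3 10;python3 - <<'E'
from m import *
p=get_image('wrist'); save(p,'w3')
E
```

```text
clock 7.57 pos [ 0.523  -0.0488  0.0813] yaw 81.30 tiltz [-0.  0. -1.] F [-0.2 -0.5 -2. ] w 0.0274
n 10 row: [np.float64(-0.0001), np.float64(0.011), np.float64(-0.0001), 0, 0, np.float64(0.0)] step mm 11.0
```

View pics/w3.png

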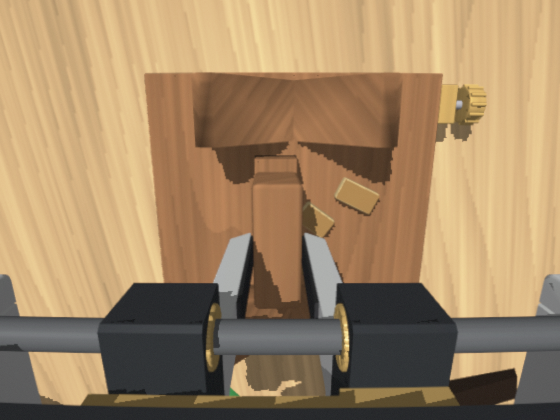

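The scraper at (277,240) is pushing the chips. One is visible at (318,220), another is still ahead at (357,196), and none remain behind. I'll carry on sweeping to the edge.

servo_tool([
  [0,0.011,0,0,0,0,0.9],
  [0,0.011,0,0,0,0,0.9],
  [0,0.011,0,0,0,0,0.9],
  [0,0.011,0,0,0,0,0.9],
  [0,0.011,0,0,0,0,0.9],
  [0,0.011,0,0,0,0,0.9],
  [0,0.011,0,0,0,0,0.9],
  [0,0.011,0,0,0,0,0.9],
  [0,0.011,0,0,0,0,0.9],
  [0,0.011,0,0,0,0,0.9],
])

```text
clock: 8.45
ee_pos: [0.6312, -0.0653, 0.081]
ee_rot: [-3.141, -0.0, 1.419]
ft_force: [-0.1, -0.5, -0.8]
grip_width: 0.0272
```

servo_tool([
  [0,0.008,0,0,0,0,0.9],
  [0,0,0,0,0,0,0.9],
])

```text
clock: 8.62
ee_pos: [0.6399, -0.0668, 0.0814]
ee_rot: [3.141, 0.0, 1.419]
ft_force: [0.2, -0.3, -2.0]
grip_width: 0.0275
```

```bash
python3 plan.py .412 .244 .0825 82.6 14;python3 - <<'E'
from m import *
p=get_image('wrist'); save(p,'w4')
p=get_image('scene'); cv2.imwrite('pics/s4.png',cv2.resize(p['color'][140:300,150:350],None,fx=3,fy=3))
E
```

```text
clock 8.62 pos [ 0.6399 -0.0668  0.0814] yaw 81.30 tiltz [ 0.001 -0.    -1.   ] F [ 0.2 -0.3 -2. ] w 0.0275
n 14 row: [np.float64(0.0197), np.float64(-0.0192), np.float64(-0.0001), 0, 0, np.float64(-0.09)] step mm 27.5
```

View pics/w4.png

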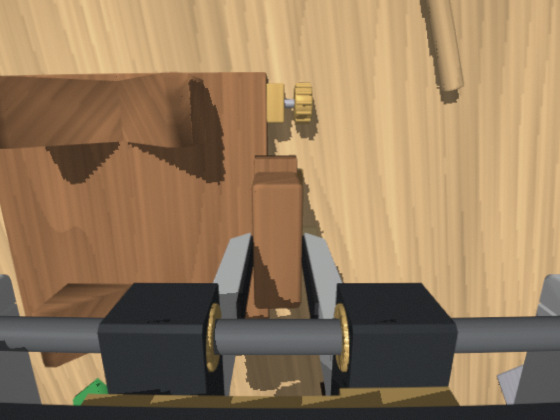

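View pics/s4.png

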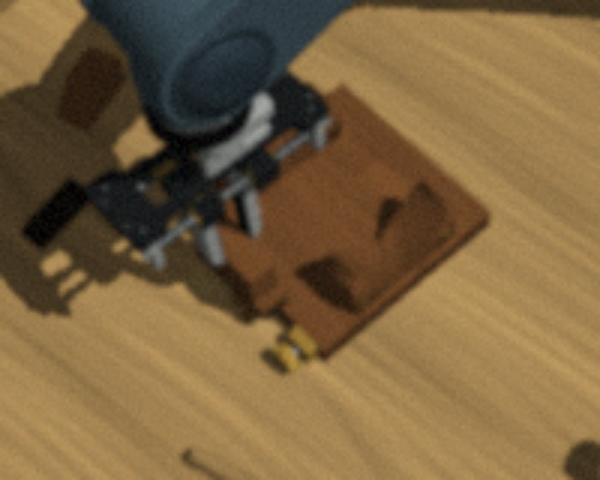

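servo_tool([
  [0,0.004,0,0,0,0,0.9],
  [0,0,-0.02,0,0,0,0.9],
  [0,0,-0.025,0,0,0,0.9],
  [0,-0.01,-0.025,0,0,0,0.9],
  [0,-0.04,-0.005,0,0,0,0.9],
  [0,-0.04,0,0,0,0,0.9],
  [0,-0.04,0,0,0,0,0.9],
])

```text
clock: 9.3
ee_pos: [0.5128, -0.0472, 0.157]
ee_rot: [3.14, 0.0, 1.419]
ft_force: [0.0, -0.0, -0.4]
grip_width: 0.0272
```

```bash
python3 plan.py .412 .244 .145 82.6 10;python3 - <<'E'
from m import *
p=get_image('wrist'); save(p,'w5');blobs(p,.004,.015,(0.4,0.75,-.2,.05)); blobs(p,.055,.09,(0.4,0.68,-.17,.08))
E
```

```text
clock 9.30 pos [ 0.5128 -0.0472  0.157 ] yaw 81.31 tiltz [ 0.001 -0.    -1.   ] F [ 0.  -0.  -0.4] w 0.0272
n 10 row: [np.float64(0.0274), np.float64(-0.0141), np.float64(0.0012), 0, 0, np.float64(-0.13)] step mm 30.8
[425, 91, 17, 13, 66] [668.3  19.9] [17.9  6.8] 34.3 [[659.0, 18.0], [663.0, 12.0], [678.0, 22.0], [674.0, 28.0]] zmed 0.013 zmax 0.015
[424, 107, 14, 15, 63] [665.    2.1] [ 6.8 17.4] 27.0 [[658.0, 8.0], [666.0, -7.0], [672.0, -4.0], [664.0, 11.0]] zmed 0.0123 zmax 0.0149
[414, 157, 14, 17, 124] [656.9 -44.3] [15.6 14.4] 80.3 [[649.0, -51.0], [663.0, -53.0], [665.0, -38.0], [651.0, -35.0]] zmed 0.0106 zmax 0.0149
[406, 174, 18, 17, 152] [649.3 -60.2] [15.5 20.2] 82.1 [[638.0, -66.0], [658.0, -69.0], [660.0, -54.0], [640.0, -51.0]] zmed 0.0109 zmax 0.015
[416, 202, 18, 27, 407] [660.1 -97.8] [27.5 15.9] 81.8 [[650.0, -110.0], [666.0, -113.0], [670.0, -85.0], [654.0, -83.0]] zmed 0.0071 zmax 0.0094
[229, 84, 37, 54, 1805] [502.5  30.1] [39.7 27.4] 81.2 [[486.0, 13.0], [513.0, 8.0], [519.0, 48.0], [492.0, 52.0]] zmed 0.0667 zmax 0.0714
[340, 84, 41, 55, 1951] [589.9  16.6] [40.6 28.6] 81.0 [[573.0, -1.0], [601.0, -6.0], [607.0, 34.0], [579.0, 39.0]] zmed 0.0664 zmax 0.0719
[335, 260, 33, 23, 649] [ 569.4 -120.8] [19.6 26.9] 80.8 [[555.0, -128.0], [581.0, -133.0], [584.0, -113.0], [558.0, -109.0]] zmed 0.0651 zmax 0.0709
[247, 267, 8, 42, 159] [ 479. -119.] [38.7  6.1] 81.5 [[473.0, -138.0], [479.0, -139.0], [485.0, -100.0], [479.0, -99.0]] zmed 0.0675 zmax 0.0707
```

View pics/w5.png

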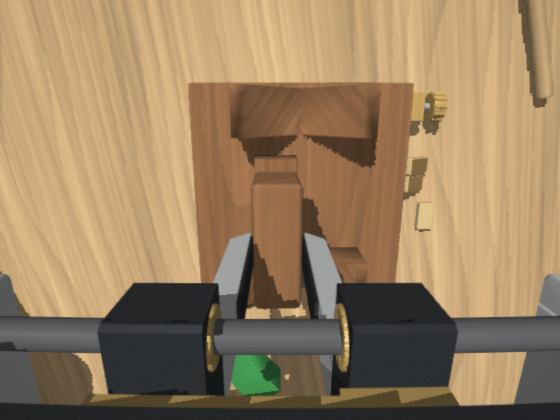

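All three chips are off the bed on the +x side, at (416,166), (413,184) and (425,215). Next I'll return the scraper to the desk.

servo_tool([
  [0.0274,-0.0141,0.001,0,0,-0.13,0.9],
  [0.0274,-0.0141,0.001,0,0,-0.13,0.9],
  [0.0274,-0.0141,0.001,0,0,-0.13,0.9],
  [0.0274,-0.0141,0.001,0,0,-0.13,0.9],
  [0.0274,-0.0141,0.001,0,0,-0.13,0.9],
  [0.0274,-0.0141,0.001,0,0,-0.13,0.9],
  [0.0274,-0.0141,0.001,0,0,-0.13,0.9],
  [0.0274,-0.0141,0.001,0,0,-0.13,0.9],
  [0.0274,-0.0141,0.001,0,0,-0.13,0.9],
  [0.0274,-0.0141,0.001,0,0,-0.13,0.9],
])

```text
clock: 10.18
ee_pos: [0.4122, 0.245, 0.1465]
ee_rot: [3.141, -0.0, 1.442]
ft_force: [-0.2, 0.3, -1.1]
grip_width: 0.0271
```

servo_tool([
  [0,0,0.03,0,0,0,0.9],
  [0,0,0.03,0,0,0,0.9],
  [0,0,0.015,0,0,0,0.9],
  [0,0,0.003,0,0,0,0.9],
  [0,0,0,0,0,0,0.9],
])

```text
clock: 10.6
ee_pos: [0.4122, 0.2435, 0.0675]
ee_rot: [-3.139, 0.001, 1.442]
ft_force: [-0.1, 0.5, -0.5]
grip_width: 0.0273
```

```bash
python3 plan.py .412 .244 .0566 82.6 2
```

```text
clock 10.60 pos [0.4122 0.2435 0.0675] yaw 82.60 tiltz [-0.002 -0.001 -1.   ] F [-0.1  0.5 -0.5] w 0.0273
n 2 row: [np.float64(0.0003), np.float64(-0.0001), np.float64(0.0055), 0, 0, np.float64(0.0)] step mm 5.5
```

servo_tool([
  [0,0,0.007,0,0,0,0.9],
  [0,0,0.003,0,0,0,0.9],
  [0,0,0.0005,0,0,0,0.9],
  [0,0,0,0,0,0,0.9],
])

```text
clock: 10.93
ee_pos: [0.4136, 0.2437, 0.0584]
ee_rot: [3.141, -0.0, 1.441]
ft_force: [-0.4, -0.5, -0.9]
grip_width: 0.0271
```

```bash
python3 plan.py .412 .244 .0566 82.6 2
```

```text
clock 10.93 pos [0.4136 0.2437 0.0584] yaw 82.59 tiltz [ 0.001  0.    -1.   ] F [-0.4 -0.5 -0.9] w 0.0271
n 2 row: [np.float64(0.0), np.float64(-0.0008), np.float64(0.0009), 0, 0, np.float64(-0.01)] step mm 1.2
```

servo_tool([
  [0,0,0.002,0,0,0,0.9],
  [0,0,0,0,0,0,0.9],
  [0,0,0,0,0,0,0.5],
  [0,0,0,0,0,0,0.3],
  [0,0,0,0,0,0,0.2],
  [0,0,0,0,0,0,0.1],
  [0,0,0,0,0,0,0],
  [0,0,-0.01,0,0,0,0],
  [0,0,-0.03,0,0,0,0],
  [0,0,-0.03,0,0,0,0],
])

```text
clock: 11.77
ee_pos: [0.4119, 0.2433, 0.1261]
ee_rot: [-3.139, 0.001, 1.442]
ft_force: [0.6, 0.2, 0.4]
grip_width: 0.0773
```

```bash
python3 plan.py .579 .285 .125 90 7
```

```text
clock 11.77 pos [0.4119 0.2433 0.1261] yaw 82.60 tiltz [-0.003 -0.001 -1.   ] F [0.6 0.2 0.4] w 0.0773
n 7 row: [np.float64(0.0077), np.float64(0.0234), np.float64(0.0002), 0, 0, np.float64(-1.06)] step mm 24.6
```

servo_tool([
  [0.0077,0.0234,-0.002,0,0,-1.06,0],
  [0.0077,0.0234,-0.002,0,0,-1.06,0],
  [0.0077,0.0234,-0.002,0,0,-1.06,0],
  [0.0077,0.0234,0,0,0,-1.06,0],
  [0.0077,0.0234,0,0,0,-1.06,0],
  [0.0077,0.0234,0,0,0,-1.06,0],
  [0.0077,0.0234,0,0,0,-1.06,0],
  [0,0,0,0,0,0,0],
])

```text
clock: 12.43
ee_pos: [0.5838, 0.2859, 0.1328]
ee_rot: [3.139, -0.001, 1.571]
ft_force: [-0.7, 0.1, 0.8]
grip_width: 0.0936
```

```bash
python3 plan.py .579 .287 .031 90 5;python3 - <<'E'
from m import *
p=get_image('wrist'); save(p,'w6');blobs(p,.036,.044,(.5,.68,.18,.34));blobs(p,.057,.065,(.4,.68,.3,.5));blobs(p,.055,.07,(.35,.47,.18,.3))
E
```

```text
clock 12.43 pos [0.5838 0.2859 0.1328] yaw 90.01 tiltz [ 0.003  0.001 -1.   ] F [-0.7  0.1  0.8] w 0.0936
n 5 row: [np.float64(0.0002), np.float64(-0.001), np.float64(0.0204), 0, 0, np.float64(0.0)] step mm 20.4
[250, 163, 43, 59, 1877] [580.2 296. ] [34.6 49.3] 0.4 [[563.0, 320.0], [563.0, 271.0], [598.0, 271.0], [597.0, 321.0]] zmed 0.0419 zmax 0.044
[137, 0, 177, 166, 27438] [550.6 378.7] [120.8 113.1] 0.8 [[489.0, 434.0], [491.0, 321.0], [612.0, 323.0], [610.0, 436.0]] zmed 0.0602 zmax 0.0627
[52, 214, 37, 68, 2253] [415.1 251.6] [59.6 28.2] 82.2 [[397.0, 224.0], [425.0, 220.0], [433.0, 279.0], [405.0, 283.0]] zmed 0.0589 zmax 0.0613
```

View pics/w6.png

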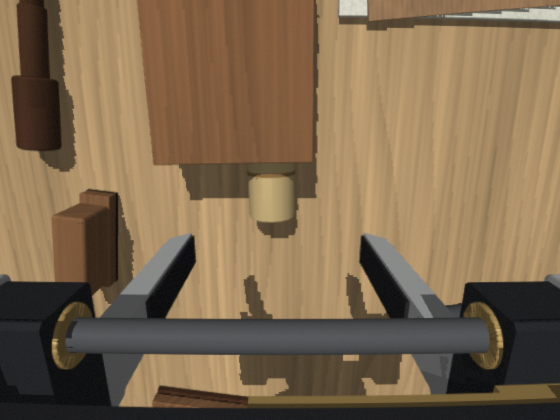

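The scraper stands at (85,240) and the blank end at (272,195), centred between the fingers.

servo_tool([
  [0,-0.003,0.021,0,0,0,0],
  [0,0,0.021,0,0,0,0],
  [0,0,0.021,0,0,0,0],
  [0,0,0.021,0,0,0,0],
  [0,0,0.012,0,0,0,0],
  [0,0,0.003,0,0,0,0.6],
  [0,0,0,0,0,0,0.7],
  [0,0,0,0,0,0,0.7],
  [0,0,0,0,0,0,0.7],
  [0,0,0,0,0,0,0.7],
], newtons=15)

```text
clock: 13.32
ee_pos: [0.5783, 0.2858, 0.0345]
ee_rot: [3.139, -0.001, 1.571]
ft_force: [0.3, -0.7, -0.1]
grip_width: 0.0638
```

servo_tool([
  [0,0,0,0,0,0,0.7],
  [0,0,0,0,0,0,0.7],
  [0,0,0,0,0,0,0.7],
  [0,0,0,0,0,0,0.7],
  [0,0,0,0,0,0,0.7],
])

```text
clock: 13.73
ee_pos: [0.5775, 0.2854, 0.033]
ee_rot: [3.141, -0.0, 1.571]
ft_force: [1.4, -0.9, -0.2]
grip_width: 0.0347
```

```bash
python3 plan.py .579 .127 .031 90 14
```

```text
clock 13.73 pos [0.5775 0.2854 0.033 ] yaw 90.02 tiltz [ 0.  0. -1.] F [ 1.4 -0.9 -0.2] w 0.0347
n 14 row: [np.float64(-0.0113), np.float64(0.0001), np.float64(0.0001), 0, 0, np.float64(0.0)] step mm 11.3
```

```bash
python3 - <<'E'
from m import *
p=get_image('wrist'); save(p,'w7'); print(observe()['grip_width'])
E
```

```text
0.03432056988695522
```

View pics/w7.png

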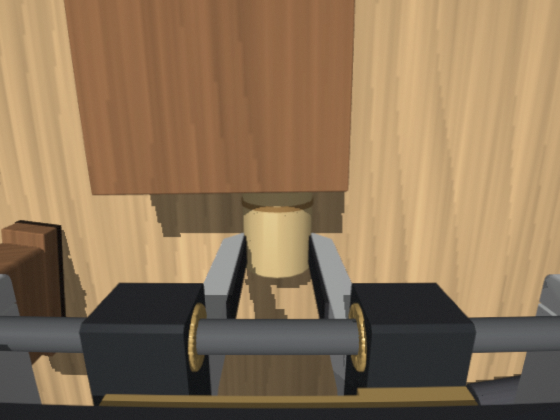

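servo_tool([
  [-0.005,0,0,0,0,0,0.7],
  [-0.01,0,0,0,0,0,0.7],
  [-0.01,0,0,0,0,0,0.7],
  [-0.01,0,0,0,0,0,0.7],
  [0,0,0,0,0,0,0.7],
])

```text
clock: 14.2
ee_pos: [0.5773, 0.2479, 0.0326]
ee_rot: [-3.141, 0.001, 1.569]
ft_force: [-0.0, -0.1, 1.3]
grip_width: 0.0351
```

```bash
python3 plan.py .579 .127 .031 90 10; python3 - <<'E'
from m import *
p=get_image('wrist'); save(p,'w8'); blobs(p,.038,.044,(.5,.68,.18,.34))
E
```

```text
clock 14.20 pos [0.5773 0.2479 0.0326] yaw 89.92 tiltz [-0.001 -0.001 -1.   ] F [-0.  -0.1  1.3] w 0.0351
n 10 row: [np.float64(-0.0121), np.float64(0.0002), np.float64(0.0002), 0, 0, np.float64(-0.01)] step mm 12.1
[247, 109, 60, 169, 7976] [578.2 278.2] [30.9 89.3] 1.1 [[562.0, 323.0], [564.0, 233.0], [595.0, 234.0], [593.0, 323.0]] zmed 0.0423 zmax 0.044
[309, 235, 24, 33, 115] [598.1 250.1] [20.5  9.2] 54.3 [[588.0, 245.0], [596.0, 239.0], [608.0, 256.0], [600.0, 261.0]] zmed 0.0409 zmax 0.044
[223, 236, 24, 32, 113] [558.9 250. ] [ 8.8 21. ] 33.7 [[549.0, 256.0], [561.0, 239.0], [568.0, 244.0], [557.0, 261.0]] zmed 0.0411 zmax 0.044
```

View pics/w8.png

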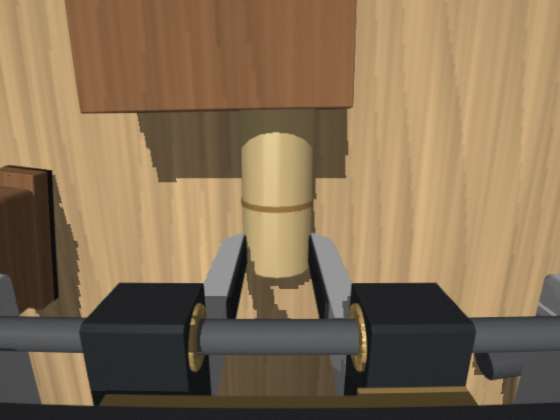

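The blank follows: its end moved from y = 0.271 to 0.2335, matching the tool's travel. I'll keep drawing.

servo_tool([
  [-0.012,0,0,0,0,0,0.7],
  [-0.012,0,0,0,0,0,0.7],
  [-0.012,0,0,0,0,0,0.7],
  [-0.012,0,0,0,0,0,0.7],
  [-0.012,0,0.0005,0,0,0,0.7],
  [-0.012,0,0.0005,0,0,0,0.7],
  [-0.012,0,0.001,0,0,0,0.7],
  [-0.012,0,0.001,0,0,0,0.7],
  [-0.012,0,0.001,0,0,0,0.7],
  [-0.012,0,0,0,0,0,0.7],
])

```text
clock: 15.08
ee_pos: [0.5776, 0.1299, 0.0292]
ee_rot: [3.141, -0.002, 1.57]
ft_force: [-1.3, 11.7, 18.0]
grip_width: 0.0331
```

servo_tool([
  [-0.005,0,0,0,0,0,0.7],
  [0,0,0.001,0,0,0,0.7],
  [0,0,0,0,0,0,0.7],
  [0,0,0,0,0,0,0.7],
])

```text
clock: 15.42
ee_pos: [0.5792, 0.1241, 0.0304]
ee_rot: [3.139, 0.001, 1.571]
ft_force: [-2.4, -2.3, 10.8]
grip_width: 0.0317
```

```bash
python3 plan.py .579 .127 .031 90 10; python3 - <<'E'
from m import *
p=get_image('wrist'); save(p,'w9'); blobs(p,.036,.05,(.5,.68,.05,.34)); w=cloud(p); m=(abs(w[...,0]-.577)<.004)&(w[...,2]>.03)&(w[...,1]<.315)&(w[...,1]>.1)
q=w[m]; 
for a in np.arange(.1,.31,.02):
    k=(q[:,1]>a)&(q[:,1]<a+.02); print(round(a,2),k.sum(), np.round(q[k][:,2].mean(),4) if k.any() else '')
E
```

```text
clock 15.42 pos [0.5792 0.1241 0.0304] yaw 90.03 tiltz [ 0.003 -0.001 -1.   ] F [-2.4 -2.3 10.8] w 0.0317
n 10 row: [np.float64(0.0003), np.float64(-0.0), np.float64(-0.0001), 0, 0, np.float64(0.0)] step mm 0.3
[248, 0, 55, 275, 10890] [579.3 179.1] [ 25.  138.2] 0.1 [[567.0, 248.0], [567.0, 110.0], [592.0, 110.0], [592.0, 248.0]] zmed 0.0382 zmax 0.0417
[223, 236, 27, 39, 295] [562.4 126. ] [ 9.2 21. ] 35.1 [[553.0, 132.0], [565.0, 115.0], [572.0, 120.0], [560.0, 137.0]] zmed 0.0437 zmax 0.05
[306, 236, 26, 38, 289] [598.4 126.1] [21.1  9.6] 55.0 [[588.0, 120.0], [596.0, 115.0], [608.0, 132.0], [600.0, 138.0]] zmed 0.0435 zmax 0.0499
0.1 218 0.0385
0.12 514 0.0386
0.14 2843 0.1289
0.16 600 0.0385
0.18 653 0.0386
0.2 703 0.0387
0.22 777 0.0387
0.24 308 0.039
0.26 0 
0.28 0 
0.3 0
```

View pics/w9.png

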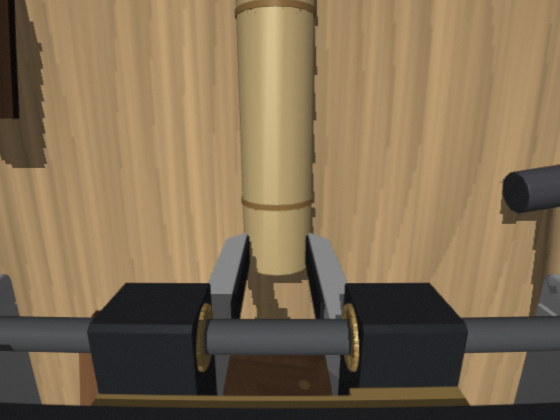

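The blank lies flat on the desk, its top at about 39 mm and its end at y ≈ 0.110, so its middle is at about 0.21. I'll release it.

servo_tool([
  [0,0,-0.001,0,0,0,0.7],
  [0,0,0,0,0,0,0.55],
  [0,0,0,0,0,0,0.45],
  [0,0,0,0,0,0,0.35],
  [0,0,0,0,0,0,0.2],
  [0,0,0,0,0,0,0.1],
  [0,0,0,0,0,0,0],
  [0,0,0,0,0,0,0],
  [0,0,-0.01,0,0,0,0],
  [0,0,-0.02,0,0,0,0],
])

```text
clock: 16.3
ee_pos: [0.5752, 0.1254, 0.057]
ee_rot: [-3.136, 0.0, 1.571]
ft_force: [-0.4, 0.0, -0.7]
grip_width: 0.0878
```

servo_tool([
  [0,0,-0.03,0,0,0,0],
  [0,0,-0.03,0,0,0,0],
  [0.01,0,-0.02,0,0,0,0],
  [0.03,0,0,0,0,0,0],
  [0,0,0,0,0,0,0],
])

```text
clock: 16.72
ee_pos: [0.5786, 0.1685, 0.1421]
ee_rot: [3.137, -0.002, 1.574]
ft_force: [0.0, 1.0, 0.4]
grip_width: 0.0942
```

```bash
python3 plan.py .579 .21 .028 90 5; python3 - <<'E'
from m import *
p=get_image('wrist'); save(p,'w10'); blobs(p,.025,.05,(.5,.68,.05,.34))
E
```

```text
clock 16.72 pos [0.5786 0.1685 0.1421] yaw 90.16 tiltz [ 0.005  0.002 -1.   ] F [0.  1.  0.4] w 0.0942
n 5 row: [np.float64(0.0083), np.float64(0.0001), np.float64(0.0228), 0, 0, np.float64(0.03)] step mm 24.3
[190, 0, 32, 7, 172] [523.2 326.7] [ 4.4 24.8] 89.8 [[511.0, 325.0], [536.0, 324.0], [536.0, 329.0], [511.0, 329.0]] zmed 0.0288 zmax 0.0339
[233, 0, 14, 10, 115] [552.7 323.5] [10.  5.] 34.4 [[547.0, 323.0], [550.0, 319.0], [558.0, 324.0], [555.0, 328.0]] zmed 0.0365 zmax 0.0473
[307, 0, 13, 9, 102] [606.3 323.9] [4.5 9.4] 61.1 [[601.0, 324.0], [609.0, 320.0], [612.0, 324.0], [603.0, 328.0]] zmed 0.0347 zmax 0.0451
[252, 22, 48, 241, 10314] [579.5 210.3] [ 38.8 199.7] 0.5 [[559.0, 310.0], [561.0, 110.0], [600.0, 111.0], [598.0, 310.0]] zmed 0.0367 zmax 0.0416
```

View pics/w10.png

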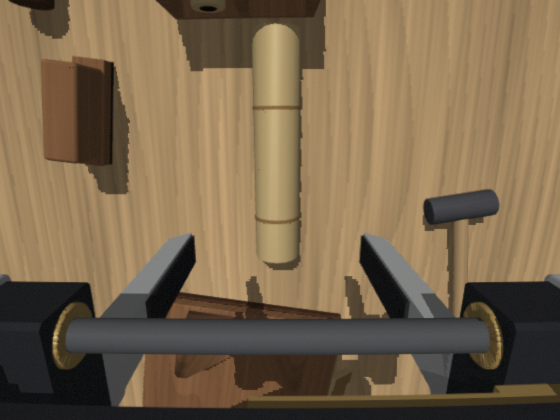

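servo_tool([
  [0.009,0,0.023,0,0,0,0],
  [0.009,0,0.023,0,0,0,0],
  [0.009,0,0.023,0,0,0,0],
  [0.009,0,0.023,0,0,0,0],
  [0.0055,0,0.015,0,0,0,0],
  [0,0,0.004,0,0,0,0.4],
  [0,0,0,0,0,0,0.4],
  [0,0,0,0,0,0,0.4],
  [0,0,0,0,0,0,0.4],
  [0,0,0,0,0,0,0.4],
])

```text
clock: 17.6
ee_pos: [0.5786, 0.2066, 0.0294]
ee_rot: [3.139, -0.0, 1.571]
ft_force: [-0.5, -0.6, -0.1]
grip_width: 0.0637
```

```bash
python3 plan.py .579 .21 .0275 90 1
```

```text
clock 17.60 pos [0.5786 0.2066 0.0294] yaw 89.99 tiltz [ 0.003  0.    -1.   ] F [-0.5 -0.6 -0.1] w 0.0637
n 1 row: [np.float64(0.0034), np.float64(0.0004), np.float64(0.0019), 0, 0, np.float64(-0.01)] step mm 3.9
```

servo_tool([
  [0.0035,0,0.002,0,0,0,0.5],
  [0,0,0,0,0,0,0.6],
  [0,0,0,0,0,0,0.7],
  [0,0,0,0,0,0,0.7],
  [0,0,0,0,0,0,0.7],
  [0,0,0,0,0,0,0.7],
], newtons=15)

```text
clock: 18.1
ee_pos: [0.5778, 0.2105, 0.0261]
ee_rot: [3.141, -0.0, 1.571]
ft_force: [1.1, 0.7, -0.6]
grip_width: 0.0361
```

servo_tool([
  [0,0,0,0,0,0,0.7],
  [0,0,0,0,0,0,0.7],
  [0,0,-0.002,0,0,0,0.7],
  [0,0,-0.002,0,0,0,0.7],
  [0,0,-0.003,0,0,0,0.7],
  [0,0,-0.003,0,0,0,0.7],
  [0,0,-0.003,0,0,0,0.7],
  [0,0,0,0,0,0,0.7],
])

```text
clock: 18.77
ee_pos: [0.5778, 0.2105, 0.0397]
ee_rot: [3.141, -0.0, 1.571]
ft_force: [0.6, -0.1, -1.6]
grip_width: 0.0361
```

```bash
python3 plan.py .579 .21 .0275 90 1; python3 - <<'E'
from m import *
p=get_image('wrist'); save(p,'w11');  w=cloud(p); m=(abs(w[...,0]-.578)<.004)&(w[...,2]>.03)&(w[...,2]<.07)&(w[...,1]<.315)&(w[...,1]>.1)
q=w[m]; 
for a in np.arange(.1,.31,.02):
    k=(q[:,1]>a)&(q[:,1]<a+.02); print(round(a,2),k.sum(), np.round(q[k][:,2].max(),4) if k.any() else '')
E
```

```text
clock 18.77 pos [0.5778 0.2105 0.0397] yaw 90.03 tiltz [ 0.001  0.    -1.   ] F [ 0.6 -0.1 -1.6] w 0.0361
n 1 row: [np.float64(-0.0005), np.float64(0.0012), np.float64(0.0122), 0, 0, np.float64(0.03)] step mm 12.2
0.1 32 0.0531
0.12 370 0.0541
0.14 155 0.0542
0.16 177 0.0541
0.18 456 0.0542
0.2 514 0.0541
0.22 592 0.0544
0.24 620 0.0548
0.26 667 0.0542
0.28 737 0.0543
0.3 378 0.0548
```

View pics/w11.png

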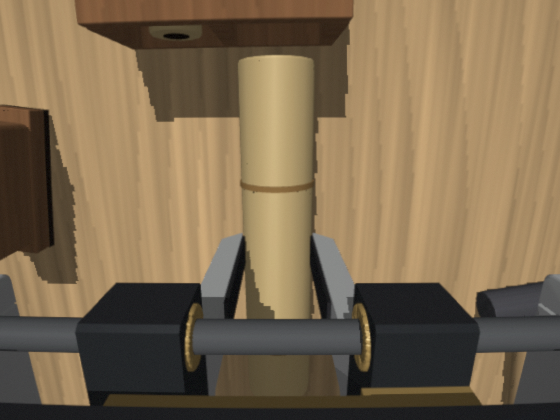

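The blank is lifted and level, with its top at 54 mm along its whole length.

servo_tool([
  [0,0,-0.015,0,0,0,0.7],
  [0,0,-0.02,0,0,0,0.7],
  [0,0,-0.02,0,0,0,0.7],
  [0,0,-0.02,0,0,0,0.7],
  [0,0,-0.01,0,0,0,0.7],
])

```text
clock: 19.23
ee_pos: [0.5786, 0.2107, 0.1266]
ee_rot: [3.138, -0.001, 1.571]
ft_force: [0.2, 0.3, -1.2]
grip_width: 0.0362
```

```bash
python3 plan.py .5345 -.0508 .127 81.3 16
```

```text
clock 19.23 pos [0.5786 0.2107 0.1266] yaw 90.02 tiltz [ 0.004  0.001 -1.   ] F [ 0.2  0.3 -1.2] w 0.0362
n 16 row: [np.float64(-0.0165), np.float64(-0.0016), np.float64(-0.0), 0, 0, np.float64(0.55)] step mm 16.6
```

servo_tool([
  [-0.0165,-0.0016,0,0,0,0.55,0.7],
  [-0.0165,-0.0016,0,0,0,0.55,0.7],
  [-0.0165,-0.0016,0,0,0,0.55,0.7],
  [-0.0165,-0.0016,0,0,0,0.55,0.7],
  [-0.0165,-0.0016,0,0,0,0.55,0.7],
  [-0.0165,-0.0016,0,0,0,0.55,0.7],
  [-0.0165,-0.0016,0,0,0,0.55,0.7],
  [-0.0165,-0.0016,0,0,0,0.55,0.7],
  [-0.0165,-0.0016,0,0,0,0.55,0.7],
  [-0.0165,-0.0016,0,0,0,0.55,0.7],
])

```text
clock: 20.07
ee_pos: [0.5537, 0.0456, 0.1233]
ee_rot: [-3.141, -0.0, 1.475]
ft_force: [0.6, 0.8, -1.4]
grip_width: 0.0364
```

servo_tool([
  [-0.0165,-0.0016,0,0,0,0.55,0.7],
  [-0.0165,-0.0016,0,0,0,0.55,0.7],
  [-0.0165,-0.0016,0,0,0,0.55,0.7],
  [-0.0165,-0.0016,0,0,0,0.55,0.7],
  [-0.0165,-0.0016,0,0,0,0.55,0.7],
  [-0.0165,-0.0016,0,0,0,0.55,0.7],
  [0,0,0,0,0,0,0.7],
  [0,0,0,0,0,0,0.7],
])

```text
clock: 20.73
ee_pos: [0.5327, -0.0511, 0.1235]
ee_rot: [-3.141, -0.0, 1.416]
ft_force: [0.3, 0.4, -1.4]
grip_width: 0.036
```

```bash
python3 plan.py .5345 -.0508 .068 81.3 5; python3 - <<'E'
from m import *
p=get_image('wrist'); save(p,'w12');blobs(p,.05,.078,(.42,.65,-.2,.08));blobs(p,.085,.15,(.5,.57,-.2,.08))
E
```

```text
clock 20.73 pos [ 0.5327 -0.0511  0.1235] yaw 81.14 tiltz [-0.001  0.    -1.   ] F [ 0.3  0.4 -1.4] w 0.0360
n 5 row: [np.float64(0.0001), np.float64(0.0004), np.float64(0.0111), 0, 0, np.float64(-0.03)] step mm 11.1
[191, 79, 49, 62, 2757] [503.7  30. ] [40.2 30.1] 81.9 [[486.0, 12.0], [516.0, 8.0], [521.0, 48.0], [492.0, 52.0]] zmed 0.0655 zmax 0.0709
[314, 78, 52, 63, 2887] [587.8  16.9] [40.5 32.5] 81.7 [[569.0, -1.0], [601.0, -5.0], [607.0, 35.0], [575.0, 39.0]] zmed 0.0652 zmax 0.0715
[234, 275, 13, 44, 309] [ 492.  -119.8] [40.   9.1] 81.2 [[484.0, -139.0], [493.0, -140.0], [500.0, -101.0], [491.0, -99.0]] zmed 0.0539 zmax 0.0597
[310, 279, 11, 40, 224] [ 552.8 -131.6] [35.7  7.6] 83.9 [[547.0, -149.0], [555.0, -150.0], [559.0, -114.0], [551.0, -113.0]] zmed 0.0526 zmax 0.0578
[216, 55, 124, 264, 19559] [539.8 -25.9] [149.3  60.3] 75.6 [[492.0, -91.0], [550.0, -106.0], [588.0, 39.0], [529.0, 54.0]] zmed 0.1341 zmax 0.15
[248, 355, 61, 41, 2389] [ 522.2 -130.8] [38.6 39.7] 80.9 [[500.0, -147.0], [539.0, -153.0], [545.0, -115.0], [506.0, -109.0]] zmed 0.1343 zmax 0.1382
```

View pics/w12.png

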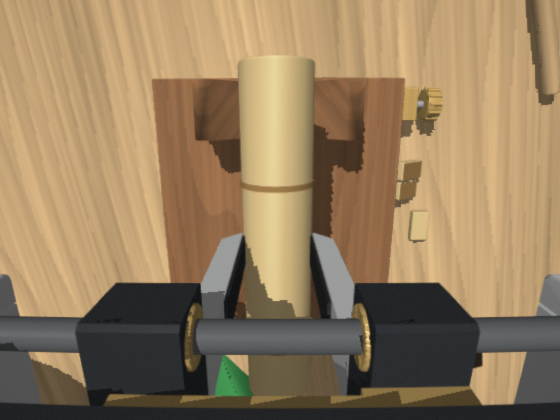

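servo_tool([
  [0.0005,0.001,0.01,0,0,0,0.7],
  [0,0.001,0.012,0,0,0,0.7],
  [0,0,0.012,0,0,0,0.7],
  [0,0,0.012,0,0,0,0.7],
  [0,0,0.008,0,0,0,0.7],
  [0,0,0.004,0,0,0,0.7],
  [0,0,0,0,0,0,0.7],
  [0,0,0,0,0,0,0.7],
])

```text
clock: 21.45
ee_pos: [0.5351, -0.0506, 0.0657]
ee_rot: [-3.141, -0.0, 1.418]
ft_force: [0.5, -0.0, -1.9]
grip_width: 0.0366
```

```bash
python3 plan.py .535 -.0508 .058 81.3 4
```

```text
clock 21.45 pos [ 0.5351 -0.0506  0.0657] yaw 81.23 tiltz [-0.  0. -1.] F [ 0.5 -0.  -1.9] w 0.0366
n 4 row: [np.float64(-0.0), np.float64(-0.0), np.float64(0.0019), 0, 0, np.float64(-0.02)] step mm 1.9
```

servo_tool([
  [0,0,0.002,0,0,0,0.7],
  [0,0,0.002,0,0,0,0.7],
  [0,0,0.0015,0,0,0,0.7],
  [0,0,0.001,0,0,0,0.7],
  [0,0,0.0005,0,0,0,0.7],
  [0,0,0,0,0,0,0.7],
])

```text
clock: 21.95
ee_pos: [0.5352, -0.0507, 0.0597]
ee_rot: [-3.141, 0.0, 1.418]
ft_force: [-2.3, 0.6, 4.5]
grip_width: 0.0366
```

```bash
python3 plan.py .535 -.0508 .058 81.3 4;python3 - <<'E'
from m import *
p=get_image('wrist'); save(p,'w13')
w=cloud(p); m=(w[...,2]>.06)&(w[...,2]<.085);q=w[m]-[.535,-.0507,0]; c,s=.9885,.151
X=q[:,0]*c-q[:,1]*s; Y=q[:,0]*s+q[:,1]*c
for a in np.arange(-.1,.1,.02):
    k=(abs(X)<.006)&(Y>a)&(Y<a+.02); print(round(a,2),k.sum(), np.round(np.percentile(q[k][:,2],[50,95]),4) if k.any() else '')
E
```

```text
clock 21.95 pos [ 0.5352 -0.0507  0.0597] yaw 81.23 tiltz [-0. -0. -1.] F [-2.3  0.6  4.5] w 0.0366
n 4 row: [np.float64(-0.0), np.float64(-0.0), np.float64(0.0004), 0, 0, np.float64(-0.02)] step mm 0.4
-0.1 315 [0.0725 0.0736]
-0.08 500 [0.0726 0.0737]
-0.06 0 
-0.04 643 [0.0723 0.0735]
-0.02 738 [0.0722 0.0734]
0.0 813 [0.0721 0.0733]
0.02 872 [0.0721 0.0734]
0.04 987 [0.0719 0.0731]
0.06 1071 [0.0718 0.0731]
0.08 1127 [0.0717 0.0731]
```

The tool feels 6–7 N more upward force than when carrying the blank, and the blank's top reads 72 mm as it should when seated. I'll release it.

servo_tool([
  [0,0,0,0,0,0,0.6],
  [0,0,0,0,0,0,0.55],
  [0,0,0,0,0,0,0.45],
  [0,0,0,0,0,0,0.3],
  [0,0,0,0,0,0,0.2],
  [0,0,0,0,0,0,0.1],
  [0,0,-0.003,0,0,0,0.1],
  [0,0,-0.02,0,0,0,0.1],
  [0,0,-0.03,0,0,0,0.1],
  [0,0,-0.03,0,0,0,0.1],
])

```text
clock: 22.83
ee_pos: [0.5342, -0.0504, 0.1421]
ee_rot: [-3.139, -0.0, 1.418]
ft_force: [-0.1, -1.0, -0.4]
grip_width: 0.0846
```

servo_tool([
  [0,0,-0.03,0,0,0,0.1],
  [-0.03,0,-0.02,0,0,0,0.1],
  [-0.03,0,0,0,0,0,0.1],
  [0,0,0,0,0,0,0.1],
  [0,0,0,0,0,0,0.1],
])

```text
clock: 23.25
ee_pos: [0.5258, -0.1108, 0.1922]
ee_rot: [3.141, -0.0, 1.415]
ft_force: [-0.2, -0.3, -0.1]
grip_width: 0.0846
```

```bash
python3 plan.py .571 -.326 .14 12.5 14;python3 - <<'E'
from m import *
p=get_image('wrist'); save(p,'w14')
blobs(p,.053,.08,(.42,.65,-.2,.08)); blobs(p,.0705,.08,(.42,.65,-.2,.08))
E
```

```text
clock 23.25 pos [ 0.5258 -0.1108  0.1922] yaw 81.09 tiltz [ 0.001  0.    -1.   ] F [-0.2 -0.3 -0.1] w 0.0846
n 14 row: [np.float64(-0.0101), np.float64(0.0133), np.float64(0.0037), 0, 0, np.float64(4.9)] step mm 17.1
[252, 3, 47, 233, 9868] [535.4 -51.2] [199.4  40.4] 81.2 [[500.0, -147.0], [540.0, -153.0], [571.0, 44.0], [531.0, 50.0]] zmed 0.0688 zmax 0.0734
[308, 9, 38, 55, 1853] [589.4  16.8] [39.9 29.6] 81.6 [[572.0, -1.0], [601.0, -5.0], [607.0, 34.0], [578.0, 39.0]] zmed 0.0659 zmax 0.0718
[205, 10, 39, 55, 1819] [503.5  30. ] [40.  30.1] 81.9 [[486.0, 12.0], [516.0, 8.0], [521.0, 48.0], [491.0, 52.0]] zmed 0.0658 zmax 0.0711
[305, 185, 34, 46, 1337] [ 567.  -131.2] [40.7 30. ] 80.4 [[549.0, -149.0], [578.0, -154.0], [585.0, -114.0], [556.0, -109.0]] zmed 0.0657 zmax 0.0711
[214, 186, 34, 45, 1345] [ 481.5 -118. ] [40.3 29.7] 81.1 [[464.0, -136.0], [493.0, -140.0], [499.0, -100.0], [470.0, -96.0]] zmed 0.0655 zmax 0.0713
[265, 3, 21, 233, 2424] [535.1 -50.8] [197.8  16.9] 81.4 [[512.0, -147.0], [529.0, -150.0], [558.0, 46.0], [542.0, 48.0]] zmed 0.0712 zmax 0.0734
```

View pics/w14.png

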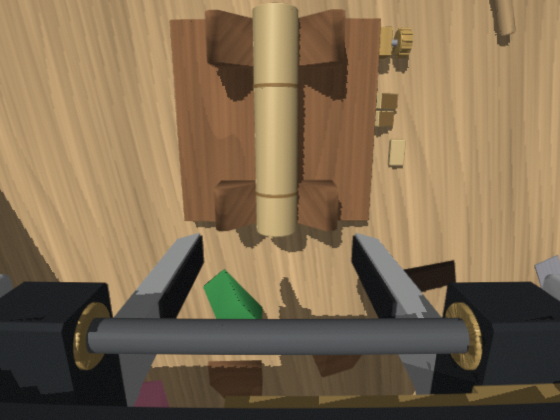

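The blank sits at (275,120), centre (0.5353, -0.051), which agrees with the saddle mean (0.5353, -0.0506), and it is aligned. Next is chock a.

```bash
python3 plan.py .535 -.334 .15 12.5 12
```

```text
clock 23.30 pos [ 0.5256 -0.1099  0.1915] yaw 81.16 tiltz [-0.001  0.001 -1.   ] F [-0.6 -0.3 -0.4] w 0.0846
n 12 row: [np.float64(-0.0146), np.float64(0.0135), np.float64(0.0035), 0, 0, np.float64(5.72)] step mm 20.2
```

servo_tool([
  [-0.0146,0.0135,0.0035,0,0,5.72,0.1],
  [-0.0146,0.0135,0.0035,0,0,5.72,0.1],
  [-0.0146,0.0135,0.0035,0,0,5.72,0.1],
  [-0.0146,0.0135,0.0035,0,0,5.72,0.1],
  [-0.0146,0.0135,0.0035,0,0,5.72,0.1],
  [-0.0146,0.0135,0.0035,0,0,5.72,0.1],
  [-0.0146,0.0135,0.0035,0,0,5.72,0.1],
  [-0.0146,0.0135,0.0035,0,0,5.72,0.1],
  [-0.0146,0.0135,0.0035,0,0,5.72,0.1],
  [-0.0146,0.0135,0.0035,0,0,5.72,0.1],
])

```text
clock: 24.13
ee_pos: [0.5534, -0.2981, 0.1556]
ee_rot: [-3.14, 0.001, 0.416]
ft_force: [0.6, 0.2, -0.5]
grip_width: 0.0845
```

servo_tool([
  [-0.0146,0.0135,0.0035,0,0,5.72,0.1],
  [-0.0146,0.0135,0.0035,0,0,5.72,0.1],
  [0,0,0,0,0,0,0.3],
  [0,0,0,0,0,0,0.3],
])

```text
clock: 24.47
ee_pos: [0.5356, -0.3335, 0.1487]
ee_rot: [-3.139, 0.001, 0.221]
ft_force: [0.2, 0.4, -0.6]
grip_width: 0.0749
```

```bash
python3 - <<'E'
from m import *
p=get_image('wrist'); save(p,'w15')
blobs(p,.01,.05,(.45,.66,-.42,-.28)); blobs(p,.034,.05,(.45,.66,-.42,-.28))
E
python3 plan.py .56 -.329 .03 12.5 6
```

```text
[259, 120, 40, 75, 2846] [ 572.2 -327.8] [64.3 34.1] 12.3 [[537.0, -318.0], [544.0, -351.0], [607.0, -338.0], [600.0, -304.0]] zmed 0.0344 zmax 0.0373
[264, 258, 41, 35, 1023] [ 458.7 -359.2] [34.7 20.5] 84.4 [[447.0, -375.0], [467.0, -377.0], [471.0, -343.0], [450.0, -341.0]] zmed 0.0343 zmax 0.0373
[259, 149, 40, 46, 1620] [ 560.8 -330.2] [40.1 33.7] 12.1 [[538.0, -318.0], [545.0, -351.0], [584.0, -343.0], [577.0, -310.0]] zmed 0.0351 zmax 0.0373
[264, 269, 41, 24, 558] [ 458.1 -359.1] [34.4 19.9] 83.6 [[446.0, -375.0], [466.0, -377.0], [470.0, -343.0], [450.0, -341.0]] zmed 0.0352 zmax 0.0373
clock 24.52 pos [ 0.536  -0.3331  0.1492] yaw 12.72 tiltz [-0.001  0.001 -1.   ] F [-0.3 -0.2 -0.6] w 0.0706
n 6 row: [np.float64(0.004), np.float64(0.0002), np.float64(0.0199), 0, 0, np.float64(0.04)] step mm 20.3
```

View pics/w15.png

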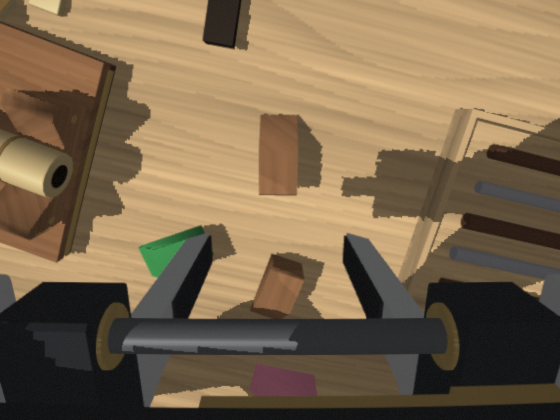

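Chock a is at (279,155), at 12.3°. Its centre comes out at (0.575, -0.327), so the grip point is (0.561, -0.330). The picture also shows chock b partly, at (277,283).

servo_tool([
  [0.0042,0,0.02,0,0,0.1,0.3],
  [0.0042,0,0.02,0,0,0.1,0.3],
  [0.0042,0,0.02,0,0,0.1,0.3],
  [0.0042,0,0.02,0,0,0.1,0.3],
  [0.0042,0,0.02,0,0,0,0.3],
  [0.0042,0,0.013,0,0,0,0.3],
  [0,0,0.004,0,0,0,0.3],
  [0,0,0,0,0,0,0.3],
])

```text
clock: 25.18
ee_pos: [0.5603, -0.3276, 0.0318]
ee_rot: [-3.14, 0.001, 0.215]
ft_force: [0.0, -0.8, 0.5]
grip_width: 0.0659
```

```bash
python3 plan.py .561 -.3302 .032 12.3 1
```

```text
clock 25.18 pos [ 0.5603 -0.3276  0.0318] yaw 12.30 tiltz [-0.002  0.001 -1.   ] F [ 0.  -0.8  0.5] w 0.0659
n 1 row: [np.float64(0.0001), np.float64(0.0027), np.float64(-0.0002), 0, 0, np.float64(0.0)] step mm 2.7
```

servo_tool([
  [0,0.0025,0,0,0,0,0.5],
  [0,0,0,0,0,0,0.75],
  [0,0,0,0,0,0,0.75],
  [0,0,0,0,0,0,0.75],
  [0,0,0,0,0,0,0.75],
  [0,0,0,0,0,0,0.75],
  [0,0,0,0,0,0,0.75],
], newtons=20)

```text
clock: 25.77
ee_pos: [0.5611, -0.3317, 0.0335]
ee_rot: [3.141, -0.0, 0.213]
ft_force: [-0.3, 0.9, 2.4]
grip_width: 0.0335
```

```bash
python3 plan.py .561 -.3302 .14 12.3 5
```

```text
clock 25.77 pos [ 0.5611 -0.3317  0.0335] yaw 12.18 tiltz [ 0. -0. -1.] F [-0.3  0.9  2.4] w 0.0335
n 5 row: [np.float64(0.0001), np.float64(-0.0003), np.float64(-0.0213), 0, 0, np.float64(-0.02)] step mm 21.3
```

servo_tool([
  [0,0,-0.02,0,0,0,0.75],
  [0,0,-0.03,0,0,0,0.75],
  [0,0,-0.035,0,0,0,0.75],
  [0,0,-0.03,0,0,0,0.75],
])

```text
clock: 26.1
ee_pos: [0.5608, -0.3314, 0.1492]
ee_rot: [-3.142, 0.0, 0.213]
ft_force: [0.8, -0.5, -0.5]
grip_width: 0.0331
```

```bash
python3 plan.py .4602 -.0392 .145 -8.7 14;  python3 - <<'E'
from m import *
p=get_image('wrist'); save(p,'w16'); blobs(p,.136,.16,(.52,.66,-.42,-.28)); o=observe();print(o['ee_pos'])
E
```

```text
clock 26.10 pos [ 0.5608 -0.3314  0.1492] yaw 12.18 tiltz [-0.  0. -1.] F [ 0.8 -0.5 -0.5] w 0.0331
n 14 row: [np.float64(-0.0063), np.float64(-0.0213), np.float64(0.0003), 0, 0, np.float64(1.49)] step mm 22.2
[225, 187, 106, 97, 5917] [ 567.6 -332. ] [55.4 56.3] 14.6 [[534.0, -312.0], [548.0, -366.0], [601.0, -352.0], [587.0, -298.0]] zmed 0.1505 zmax 0.16
[ 0.56401485 -0.33398349  0.15693406]
```

View pics/w16.png

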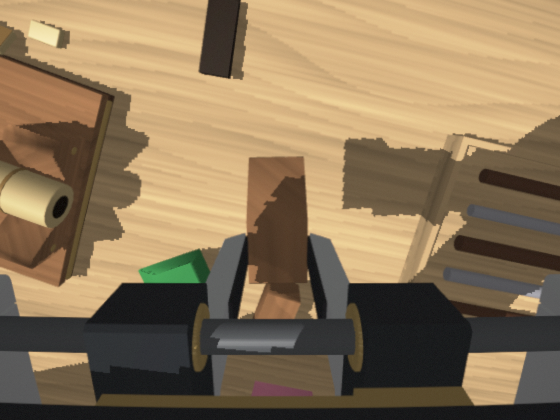

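Chock a is held straight, its toe at (277,158).

servo_tool([
  [-0.0063,-0.0213,0,0,0,1.49,0.75],
  [-0.0063,-0.0213,0,0,0,1.49,0.75],
  [-0.0063,-0.0213,0,0,0,1.49,0.75],
  [-0.0063,-0.0213,0,0,0,1.49,0.75],
  [-0.0063,-0.0213,0,0,0,1.49,0.75],
  [-0.0063,-0.0213,0,0,0,1.49,0.75],
  [-0.0063,-0.0213,0,0,0,1.49,0.75],
  [-0.0063,-0.0213,0,0,0,1.49,0.75],
  [-0.0063,-0.0213,0,0,0,1.49,0.75],
  [-0.0063,-0.0213,0,0,0,1.49,0.75],
])

```text
clock: 26.98
ee_pos: [0.4774, -0.125, 0.1474]
ee_rot: [-3.142, 0.0, -0.049]
ft_force: [0.9, -0.1, -1.4]
grip_width: 0.0333
```

servo_tool([
  [-0.0063,-0.0213,0,0,0,1.49,0.75],
  [-0.0063,-0.0213,0,0,0,1.49,0.75],
  [-0.0063,-0.0213,0,0,0,1.49,0.75],
  [-0.0063,-0.0213,0,0,0,1.49,0.75],
  [0,0,0,0,0,0,0.75],
  [0,0,0,0,0,0,0.75],
])

```text
clock: 27.48
ee_pos: [0.4601, -0.0385, 0.1476]
ee_rot: [3.141, -0.0, -0.149]
ft_force: [1.2, 0.5, -1.0]
grip_width: 0.0331
```

```bash
python3 plan.py .4602 -.0392 .075 -8.7 4;  python3 - <<'E'
from m import *
p=get_image('wrist'); save(p,'w17'); blobs(p,.11,.16,(.44,.6,-.1,.02))
w=cloud(p); o=observe(); e=o['ee_pos']; c,s=.9885,-.151
q=w[np.isfinite(w[...,2])]-[e[0],e[1],0]; X=q[:,0]*c+q[:,1]*s; Y=-q[:,0]*s+q[:,1]*c
k=(abs(Y)<.012)&(X<.09)&(X>-.03)&(q[:,2]>.1)&(q[:,2]<.165)
for a in np.arange(0,.08,.005):
    kk=k&(X>a)&(X<a+.005); print(round(a,3),kk.sum(),np.round(np.median(q[kk][:,2]),4) if kk.any() else '', np.round([Y[kk].min(),Y[kk].max()],4) if kk.any() else '')
print(e,'xmax',X[k].max())
E
```

```text
clock 27.48 pos [ 0.4601 -0.0385  0.1476] yaw -8.55 tiltz [ 0. -0. -1.] F [ 1.2  0.5 -1. ] w 0.0331
n 4 row: [np.float64(0.0), np.float64(0.0002), np.float64(0.0181), 0, 0, np.float64(0.04)] step mm 18.2
[224, 156, 108, 128, 7793] [475.7 -40.9] [73.9 54. ] 9.0 [[435.0, -20.0], [443.0, -73.0], [516.0, -62.0], [508.0, -8.0]] zmed 0.1483 zmax 0.16
0.0 361 0.1492 [-0.0118  0.0119]
0.005 363 0.1492 [-0.0118  0.0118]
0.01 363 0.1491 [-0.0117  0.0118]
0.015 415 0.149 [-0.0116  0.0117]
0.02 468 0.145 [-0.0118  0.0119]
0.025 452 0.1401 [-0.012  0.012]
0.03 425 0.1351 [-0.012   0.0119]
0.035 405 0.1299 [-0.0118  0.012 ]
0.04 383 0.1247 [-0.012   0.0117]
0.045 343 0.12 [-0.012  0.012]
0.05 0  
0.055 0  
0.06 0  
0.065 0  
0.07 0  
0.075 0  
[ 0.46039595 -0.03921252  0.14773794] xmax 0.049654496308320265
```

View pics/w17.png

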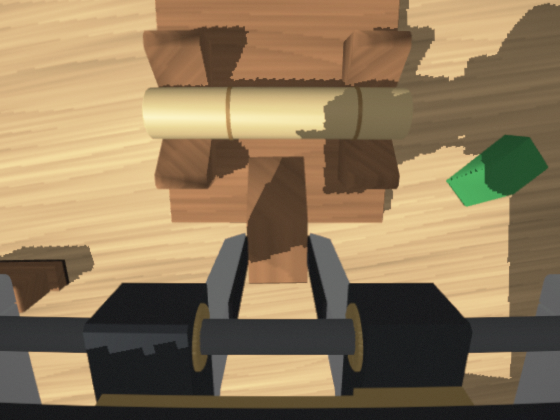

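servo_tool([
  [0,0,0.02,0,0,0,0.75],
  [0,0,0.025,0,0,0,0.75],
  [0,0,0.02,0,0,0,0.75],
  [0,0,0.014,0,0,0,0.75],
  [0,0,0.003,0,0,0.1,0.75],
  [0,0,0,0,0,0,0.75],
  [0,0,0,0,0,0,0.75],
])

```text
clock: 28.12
ee_pos: [0.4611, -0.0398, 0.0665]
ee_rot: [3.141, -0.001, -0.154]
ft_force: [0.1, 0.1, -0.3]
grip_width: 0.0329
```

```bash
python3 plan.py .4602 -.0392 .0587 -8.7 2
```

```text
clock 28.12 pos [ 0.4611 -0.0398  0.0665] yaw -8.82 tiltz [ 0.001 -0.    -1.   ] F [ 0.1  0.1 -0.3] w 0.0329
n 2 row: [np.float64(-0.0005), np.float64(-0.0002), np.float64(0.0039), 0, 0, np.float64(-0.06)] step mm 3.9
```

servo_tool([
  [0,0,0.004,0,0,0,0.75],
  [0,0,0.002,0,0,0,0.75],
  [0,0,0.001,0,0,0,0.75],
  [0,0,0.0007,0,0,0,0.75],
  [0,0,0,0,0,0,0.75],
  [0,0,0,0,0,0,0.75],
])

```text
clock: 28.62
ee_pos: [0.4605, -0.039, 0.0583]
ee_rot: [3.142, -0.0, -0.153]
ft_force: [0.0, -0.8, -1.0]
grip_width: 0.0332
```

```bash
python3 plan.py .4814 -.0425 .0587 -8.7 2
```

```text
clock 28.62 pos [ 0.4605 -0.039   0.0583] yaw -8.77 tiltz [ 0. -0. -1.] F [ 0.  -0.8 -1. ] w 0.0332
n 2 row: [np.float64(0.0106), np.float64(0.0001), np.float64(-0.0002), 0, 0, np.float64(-0.03)] step mm 10.6
```

servo_tool([
  [0,0,0.0007,0,0,0,0.75],
  [0,0,0.0005,0,0,0,0.75],
  [0,0,0,0,0,0,0.75],
  [0,0,0,0,0,0,0.75],
])

```text
clock: 28.95
ee_pos: [0.4606, -0.039, 0.0574]
ee_rot: [3.142, -0.0, -0.153]
ft_force: [-2.8, 0.6, 4.4]
grip_width: 0.0335
```

```bash
python3 plan.py .4804 -.0423 .0587 -8.7 2
```

```text
clock 28.95 pos [ 0.4606 -0.039   0.0574] yaw -8.77 tiltz [ 0. -0. -1.] F [-2.8  0.6  4.4] w 0.0335
n 2 row: [np.float64(0.0101), np.float64(0.0001), np.float64(-0.0006), 0, 0, np.float64(-0.04)] step mm 10.1
```

Contact with the bed shows as about 4.4 N. Now I'll slide the toe under.

servo_tool([
  [0.004,0,0,0,0,0,0.75],
  [0.004,0,0,0,0,0,0.75],
  [0.004,0,0,0,0,0,0.75],
  [0.004,0,0,0,0,0,0.75],
  [0.002,0,0,0,0,0,0.75],
  [0,0,0,0,0,0,0.75],
  [0,0,0,0,0,0,0.75],
])

```text
clock: 29.53
ee_pos: [0.4784, -0.0419, 0.0574]
ee_rot: [3.141, -0.0, -0.153]
ft_force: [-2.1, 1.0, 4.3]
grip_width: 0.0332
```

```bash
python3 plan.py .4804 -.0423 .0587 -8.7 2; python3 - <<'E'
from m import *
p=get_image('wrist'); save(p,'w18')
E
```

```text
clock 29.53 pos [ 0.4784 -0.0419  0.0574] yaw -8.77 tiltz [ 0. -0. -1.] F [-2.1  1.   4.3] w 0.0332
n 2 row: [np.float64(0.001), np.float64(0.0001), np.float64(-0.0006), 0, 0, np.float64(-0.04)] step mm 1.2
```

View pics/w18.png

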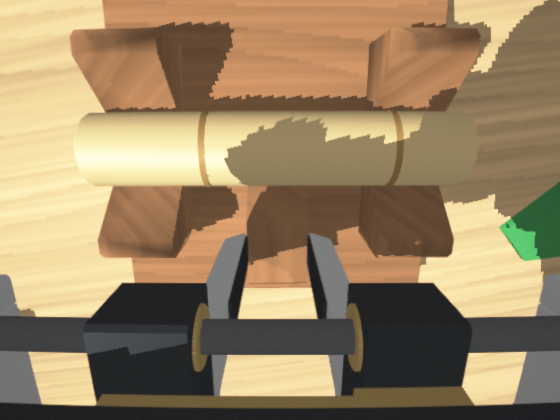

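servo_tool([
  [0.001,0,0,0,0,0,0.75],
  [0.001,0,0,0,0,0,0.75],
  [0,0,0,0,0,0,0.75],
])

```text
clock: 29.83
ee_pos: [0.4799, -0.0421, 0.0574]
ee_rot: [3.141, 0.001, -0.153]
ft_force: [-4.0, 0.4, 6.7]
grip_width: 0.0331
```

```bash
python3 plan.py .4804 -.0423 .0587 -8.7 2
```

```text
clock 29.83 pos [ 0.4799 -0.0421  0.0574] yaw -8.77 tiltz [-0.001  0.    -1.   ] F [-4.   0.4  6.7] w 0.0331
n 2 row: [np.float64(0.0002), np.float64(0.0001), np.float64(-0.0006), 0, 0, np.float64(-0.03)] step mm 0.7
```

The force rose to about 4 N against the push, so the chock is about touching, with its toe at about -6.5 mm. I'll release with a limited opening.

servo_tool([
  [0,0,0,0,0,0,0.6],
  [0,0,0,0,0,0,0.5],
  [0,0,0,0,0,0,0.4],
  [0,0,0,0,0,0,0.4],
  [0,0,-0.005,0,0,0,0.4],
  [0,0,-0.025,0,0,0,0.4],
  [0,0,-0.03,0,0,0,0.3],
  [0,0,-0.03,0,0,0,0.3],
  [-0.02,0,-0.01,0,0,0,0.3],
  [-0.02,0,0,0,0,0,0.3],
])

```text
clock: 30.67
ee_pos: [0.4428, -0.0368, 0.1611]
ee_rot: [3.14, -0.007, -0.153]
ft_force: [-0.1, 0.0, -0.5]
grip_width: 0.0661
```

```bash
cat > rf.py <<'E'
from m import *
C=np.array([.5353,-.0507]); c,s=np.cos(np.radians(-8.73)),np.sin(np.radians(-8.73))
def rest(w):
    d=w[...,:2]-C; return d[...,0]*c+d[...,1]*s, -d[...,0]*s+d[...,1]*c
def prof(p,ylo,yhi,xs):
    w=cloud(p); X,Y=rest(w)
    for a in xs:
        k=(Y>ylo)&(Y<yhi)&(X>=a)&(X<a+.005)&(w[...,2]<.1); print(round(a*1000),int(k.sum()),np.round(np.median(w[k][:,2])*1000,1) if k.any() else '',end=' | ')
    print()
def tube(p):
    w=cloud(p); X,Y=rest(w); m=(w[...,2]>.055)&(w[...,2]<.085)&(abs(X)<.03)&(abs(Y)<.12)
    k=m&(w[...,2]>.069); r=cv2.minAreaRect(np.stack([X[k],Y[k]],-1).astype(np.float32)*1000); print('tube rest-frame',np.round(r[0],1),np.round(r[1],1),round(r[2],2),'ztop',np.round(np.percentile(w[k][:,2],[50,95]),4))
def chock(p,sgn):
    w=cloud(p); X,Y=rest(w); k=(w[...,2]>.056)&(w[...,2]<.064)&(sgn*X>.027)&(sgn*X<.11)&(abs(Y)<.05)
    if k.sum()>10:
        r=cv2.minAreaRect(np.stack([X[k],Y[k]],-1).astype(np.float32)*1000); print('chock top rest-frame',np.round(r[0],1),np.round(r[1],1),round(r[2],2),np.round(cv2.boxPoints(r)).tolist(),'z',np.median(w[k][:,2]).round(4))
E
python3 - <<'E'
from rf import *
p=get_image('wrist'); save(p,'w19'); tube(p); chock(p,-1); prof(p,-.01,.01,np.arange(-.09,-.02,.005))
E
python3 plan.py .475 -.354 .15 174 14
```

```text
tube rest-frame [-1.2 -0.5] [ 25.8 199.5] 0.42 ztop [0.0706 0.0721]
chock top rest-frame [-54.8  -1.4] [43. 34.] 0.79 [[-76.0, 15.0], [-76.0, -19.0], [-33.0, -18.0], [-34.0, 16.0]] z 0.059
-90 109 23.0 | -85 35 23.1 | -80 32 58.0 | -75 119 59.2 | -70 135 59.1 | -65 139 59.1 | -60 140 59.1 | -55 147 59.1 | -50 149 59.1 | -45 149 59.1 | -40 174 58.6 | -35 145 54.4 | -30 138 49.4 | -25 138 44.6 | 
clock 30.72 pos [ 0.4387 -0.0354  0.1584] yaw -8.74 tiltz [ 0.001 -0.001 -1.   ] F [ 0.1  1.  -2.3] w 0.0654
n 14 row: [np.float64(0.0351), np.float64(-0.0046), np.float64(0.0006), 0, 0, np.float64(12.66)] step mm 35.4
```

View pics/w19.png

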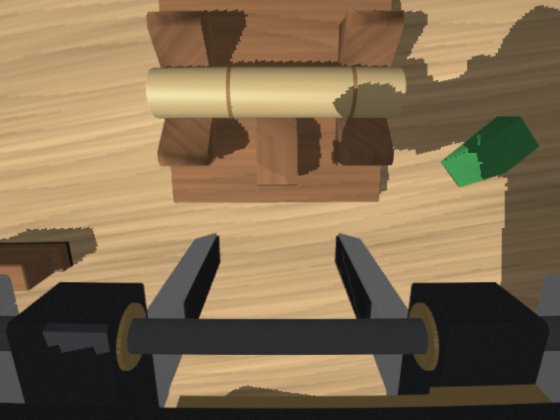

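Chock a sits flat at (277,155), its toe 5 mm from the blank's axis, and the blank is still seated. Now chock b.

```bash
python3 plan.py .41 -.354 .15 -6 13
```

```text
clock 30.72 pos [ 0.4387 -0.0354  0.1584] yaw -8.74 tiltz [ 0.001 -0.001 -1.   ] F [ 0.1  1.  -2.3] w 0.0654
n 13 row: [np.float64(0.001), np.float64(0.0246), np.float64(0.0006), 0, 0, np.float64(-0.21)] step mm 24.6
```

servo_tool([
  [0.001,0.0246,0,0,0,-0.2,0.3],
  [0.001,0.0246,0,0,0,-0.2,0.3],
  [0.001,0.0246,0,0,0,-0.2,0.3],
  [0.001,0.0246,0,0,0,-0.2,0.3],
  [0.001,0.0246,0,0,0,-0.2,0.3],
  [0.001,0.0246,0,0,0,-0.2,0.3],
  [0.001,0.0246,0,0,0,-0.2,0.3],
  [0.001,0.0246,0,0,0,-0.2,0.3],
  [0.001,0.0246,0,0,0,-0.2,0.3],
  [0.001,0.0246,0,0,0,-0.2,0.3],
])

```text
clock: 31.55
ee_pos: [0.4166, -0.2823, 0.1567]
ee_rot: [-3.141, 0.0, -0.118]
ft_force: [-0.3, -0.5, -0.4]
grip_width: 0.0659
```

servo_tool([
  [0.001,0.0246,0.002,0,0,-0.2,0.3],
  [0.001,0.0246,0.002,0,0,-0.2,0.3],
  [0.001,0.0246,0.002,0,0,-0.2,0.3],
  [0,0,0,0,0,0,0.3],
  [0,0,0,0,0,0,0.3],
])

```text
clock: 31.97
ee_pos: [0.4111, -0.3553, 0.1504]
ee_rot: [-3.141, 0.001, -0.11]
ft_force: [0.6, 0.2, 0.5]
grip_width: 0.0657
```

```bash
python3 - <<'E'
from m import *
p=get_image('wrist'); save(p,'w20')
blobs(p,.01,.05,(.35,.5,-.42,-.3)); blobs(p,.034,.05,(.35,.5,-.42,-.3))
E
python3 plan.py .448 -.358 .033 -6 6
```

```text
[255, 134, 40, 68, 2560] [ 436.  -356.4] [34.  64.5] 82.8 [[402.0, -369.0], [466.0, -377.0], [470.0, -344.0], [406.0, -336.0]] zmed 0.0346 zmax 0.0378
[255, 136, 40, 48, 1654] [ 447.3 -358. ] [33.7 41.2] 82.8 [[425.0, -372.0], [466.0, -377.0], [470.0, -344.0], [429.0, -339.0]] zmed 0.0351 zmax 0.0378
clock 32.02 pos [ 0.4112 -0.3544  0.1505] yaw -6.21 tiltz [-0.001  0.001 -1.   ] F [-0.   0.1 -0.2] w 0.0659
n 6 row: [np.float64(0.0062), np.float64(-0.0001), np.float64(0.0196), 0, 0, np.float64(-0.04)] step mm 20.5
```

View pics/w20.png

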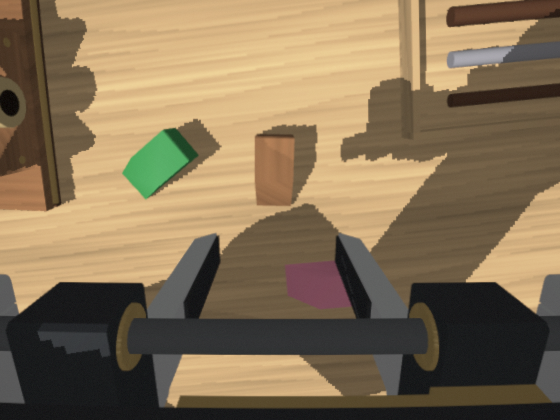

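Chock b (brown, at (274,170)) has its back edge at x = 0.468 and lies at -7.2°. I'll grip it 21 mm ahead of the back edge.

servo_tool([
  [0.006,0,0.02,0,0,0.5,0.3],
  [0.006,0,0.02,0,0,0.5,0.3],
  [0.006,0,0.02,0,0,0,0.3],
  [0.006,0,0.02,0,0,0,0.3],
  [0.006,0,0.02,0,0,0,0.3],
  [0.006,0,0.014,0,0,0,0.3],
  [0,0,0.003,0,0,0,0.3],
  [0,0,0,0,0,0,0.3],
])

```text
clock: 32.68
ee_pos: [0.4468, -0.3573, 0.033]
ee_rot: [-3.14, 0.002, -0.124]
ft_force: [0.5, 0.7, 0.2]
grip_width: 0.0655
```

```bash
python3 plan.py .4472 -.358 .033 -7.2 1
```

```text
clock 32.68 pos [ 0.4468 -0.3573  0.033 ] yaw -7.09 tiltz [-0.002  0.002 -1.   ] F [0.5 0.7 0.2] w 0.0655
n 1 row: [np.float64(0.0005), np.float64(0.0007), np.float64(-0.0), 0, 0, np.float64(0.11)] step mm 0.8
```

servo_tool([
  [0,0,0,0,0,0,0.5],
  [0,0,0,0,0,0,0.75],
  [0,0,0,0,0,0,0.75],
  [0,0,0,0,0,0,0.75],
  [0,0,0,0,0,0,0.75],
  [0,0,0,0,0,0,0.75],
  [0,0,0,0,0,0,0.75],
], newtons=20)

```text
clock: 33.27
ee_pos: [0.4472, -0.3592, 0.0345]
ee_rot: [3.141, -0.0, -0.125]
ft_force: [-0.2, 1.6, 2.7]
grip_width: 0.0331
```

servo_tool([
  [0,0,-0.01,0,0,0,0.75],
  [0,0,-0.025,0,0,0,0.75],
  [0,0,-0.035,0,0,0,0.75],
  [0,0,-0.035,0,0,0,0.75],
  [0,0,-0.025,0,0,0,0.75],
  [0,0,0,0,0,0,0.75],
])

```text
clock: 33.77
ee_pos: [0.4496, -0.362, 0.1714]
ee_rot: [3.133, -0.009, -0.125]
ft_force: [0.4, -0.7, 0.7]
grip_width: 0.0324
```

```bash
python3 -c "
from rf import *
for x in (.076,.055): print(C+x*np.array([c,s]))"
python3 plan.py .6104 -.0622 .165 -8.73 14
```

```text
[ 0.61041951 -0.06223516]
[ 0.5896628  -0.05904781]
clock 33.77 pos [ 0.4496 -0.362   0.1714] yaw -7.17 tiltz [ 0.008 -0.009 -1.   ] F [ 0.4 -0.7  0.7] w 0.0324
n 14 row: [np.float64(0.0084), np.float64(-0.0228), np.float64(0.0005), 0, 0, np.float64(0.11)] step mm 24.3
```

servo_tool([
  [0.0086,-0.0226,0,0,0,0.11,0.75],
  [0.0086,-0.0226,0,0,0,0.11,0.75],
  [0.0086,-0.0226,0,0,0,0.11,0.75],
  [0.0086,-0.0226,0,0,0,0.11,0.75],
  [0.0086,-0.0226,0,0,0,0.11,0.75],
  [0.0086,-0.0226,0,0,0,0.11,0.75],
  [0.0086,-0.0226,0,0,0,0.11,0.75],
  [0.0086,-0.0226,0,0,0,0.11,0.75],
  [0.0086,-0.0226,0,0,0,0.11,0.75],
  [0.0086,-0.0226,0,0,0,0.11,0.75],
])

```text
clock: 34.6
ee_pos: [0.5622, -0.1451, 0.1629]
ee_rot: [-3.141, 0.002, -0.145]
ft_force: [0.3, -0.3, -0.9]
grip_width: 0.032
```

servo_tool([
  [0.0086,-0.0226,0,0,0,0.11,0.75],
  [0.0086,-0.0226,0,0,0,0.11,0.75],
  [0.0086,-0.0226,0,0,0,0.11,0.75],
  [0.0086,-0.0226,0,0,0,0.11,0.75],
  [0,0,0,0,0,0,0.75],
  [0,0,0,0,0,0,0.75],
])

```text
clock: 35.1
ee_pos: [0.6093, -0.0613, 0.1629]
ee_rot: [3.141, 0.002, -0.15]
ft_force: [-0.0, -0.5, -0.2]
grip_width: 0.0322
```

```bash
python3 - <<'E'
from rf import *
p=get_image('wrist'); save(p,'w21')
w=cloud(p); o=observe(); e=o['ee_pos']; print(e)
q=w-[e[0],e[1],0]; X=q[...,0]*c+q[...,1]*s; Y=-q[...,0]*s+q[...,1]*c
k=(abs(Y)<.014)&(X<.05)&(X>-.06)&(q[...,2]>.11)&(q[...,2]<e[2]+.012)
for a in np.arange(-.02,.04,.005):
    kk=k&(X>a)&(X<a+.005); print(round(a,3),kk.sum(),np.round(np.median(q[kk][:,2]),4) if kk.any() else '')
print('xmax',X[k].max())
E
python3 plan.py .6124 -.0625 .075 -8.73 4
```

```text
[ 0.60911955 -0.06207476  0.16305818]
-0.02 330 0.1632
-0.015 371 0.1633
-0.01 392 0.1633
-0.005 387 0.1634
0.0 407 0.1634
0.005 419 0.1634
0.01 420 0.1634
0.015 555 0.163
0.02 673 0.1456
0.025 0 
0.03 0 
0.035 0 
xmax 0.020809004516432972
clock 35.15 pos [ 0.6091 -0.0621  0.1631] yaw -8.68 tiltz [-0.002  0.    -1.   ] F [ 0.5 -0.7 -1.2] w 0.0324
n 4 row: [np.float64(0.0008), np.float64(-0.0), np.float64(0.022), 0, 0, np.float64(0.01)] step mm 22.0
```

View pics/w21.png

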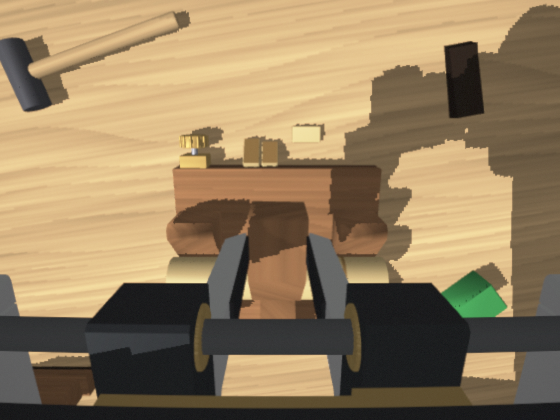

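servo_tool([
  [0.002,0,0.02,0,0,0,0.75],
  [0.002,0,0.03,0,0,0,0.75],
  [0,0,0.025,0,0,0,0.75],
  [0,0,0.018,0,0,0,0.75],
  [0,0,0.004,0,0,0,0.75],
  [0,0,0,0,0,0,0.75],
  [0,0,0,0,0,0,0.75],
])

```text
clock: 35.73
ee_pos: [0.6141, -0.0636, 0.0679]
ee_rot: [3.141, -0.001, -0.153]
ft_force: [0.4, 0.3, -0.4]
grip_width: 0.0324
```

```bash
python3 plan.py .6124 -.0625 .0595 -8.73 2
```

```text
clock 35.73 pos [ 0.6141 -0.0636  0.0679] yaw -8.77 tiltz [ 0.001 -0.    -1.   ] F [ 0.4  0.3 -0.4] w 0.0324
n 2 row: [np.float64(-0.0009), np.float64(-0.0004), np.float64(0.0042), 0, 0, np.float64(-0.02)] step mm 4.3
```

servo_tool([
  [0,0,0.004,0,0,0,0.75],
  [0,0,0.003,0,0,0,0.75],
  [0,0,0.001,0,0,0,0.75],
  [0,0,0,0,0,0,0.75],
  [0,0,0,0,0,0,0.75],
])

```text
clock: 36.15
ee_pos: [0.6138, -0.0627, 0.0592]
ee_rot: [3.141, -0.0, -0.152]
ft_force: [-0.6, 0.7, -0.4]
grip_width: 0.0325
```

```bash
python3 plan.py .5896 -.059 .0595 -8.73 2
```

```text
clock 36.15 pos [ 0.6138 -0.0627  0.0592] yaw -8.71 tiltz [ 0. -0. -1.] F [-0.6  0.7 -0.4] w 0.0325
n 2 row: [np.float64(-0.0123), np.float64(-0.0), np.float64(-0.0001), 0, 0, np.float64(0.01)] step mm 12.3
```

servo_tool([
  [0,0,0.0007,0,0,0,0.75],
  [0,0,0.0005,0,0,0,0.75],
  [0,0,0,0,0,0,0.75],
  [0,0,0,0,0,0,0.75],
])

```text
clock: 36.48
ee_pos: [0.6141, -0.0628, 0.0585]
ee_rot: [3.141, -0.001, -0.152]
ft_force: [-1.9, 0.9, 4.4]
grip_width: 0.0324
```

servo_tool([
  [-0.003,0,0,0,0,0,0.75],
  [-0.004,0,0,0,0,0,0.75],
  [-0.004,0,0,0,0,0,0.75],
  [-0.004,0,0,0,0,0,0.75],
  [-0.004,0,0,0,0,0,0.75],
  [-0.003,0,0,0,0,0,0.75],
  [0,0,0,0,0,0,0.75],
  [0,0,0,0,0,0,0.75],
])

```text
clock: 37.15
ee_pos: [0.592, -0.0595, 0.0585]
ee_rot: [3.141, -0.001, -0.152]
ft_force: [1.3, 0.7, 6.7]
grip_width: 0.0325
```

```bash
python3 plan.py .5896 -.059 .0585 -8.73 2;python3 -c "
from rf import *
print(rest(np.array([*observe()['ee_pos']])))"
```

```text
clock 37.15 pos [ 0.592  -0.0595  0.0585] yaw -8.72 tiltz [ 0.001 -0.    -1.   ] F [1.3 0.7 6.7] w 0.0325
n 2 row: [np.float64(-0.0012), np.float64(-0.0001), np.float64(-0.0), 0, 0, np.float64(0.01)] step mm 1.3
(np.float64(0.057427076235587855), np.float64(-0.00013085765919320334))
```

servo_tool([
  [-0.001,0,0,0,0,0,0.75],
  [-0.001,0,0,0,0,0,0.75],
  [0,0,0,0,0,0,0.75],
])

```text
clock: 37.4
ee_pos: [0.5905, -0.0593, 0.0585]
ee_rot: [3.141, -0.002, -0.152]
ft_force: [2.2, -0.5, 5.8]
grip_width: 0.0325
```

```bash
python3 -c "
from rf import *
o=observe();print(rest(np.array([*o['ee_pos']])),o['ft_force'])"
```

```text
(np.float64(0.05587966802860195), np.float64(-0.00012174665737537359)) [ 2.15940977 -0.49199765  5.77021657]
```

servo_tool([
  [-0.001,0,0,0,0,0,0.75],
  [0,0,0,0,0,0,0.75],
  [0,0,0,0,0,0,0.75],
])

```text
clock: 37.65
ee_pos: [0.5896, -0.0592, 0.0585]
ee_rot: [3.141, -0.002, -0.152]
ft_force: [3.9, -1.3, 5.0]
grip_width: 0.0326
```

servo_tool([
  [0,0,0,0,0,0,0.6],
  [0,0,0,0,0,0,0.5],
  [0,0,0,0,0,0,0.4],
  [0,0,0,0,0,0,0.4],
  [0,0,-0.005,0,0,0,0.4],
  [0,0,-0.025,0,0,0,0.4],
  [0,0,-0.03,0,0,0,0.4],
  [0,0,-0.03,0,0,0,0.4],
  [-0.015,0,-0.02,0,0,0,0.4],
  [-0.03,0,-0.01,0,0,0,0.4],
])

```text
clock: 38.48
ee_pos: [0.5472, -0.0531, 0.1819]
ee_rot: [3.141, -0.007, -0.152]
ft_force: [0.5, -1.0, 1.9]
grip_width: 0.0562
```

servo_tool([
  [-0.03,0,-0.02,0,0,0,0.2],
  [-0.03,0,-0.01,0,0,0,0.2],
  [-0.02,0,0,0,0,0,0.2],
  [0,0,0,0,0,0,0.2],
  [0,0,0,0,0,0,0.2],
])

```text
clock: 38.9
ee_pos: [0.4653, -0.0399, 0.208]
ee_rot: [3.141, -0.001, -0.152]
ft_force: [-0.9, 0.5, 0.8]
grip_width: 0.0751
```

```bash
python3 - <<'E'
from rf import *
p=get_image('wrist'); save(p,'w22'); tube(p); chock(p,1); chock(p,-1); prof(p,-.01,.01,np.arange(-.085,-.02,.005));prof(p,-.01,.01,np.arange(.02,.085,.005))
E
python3 plan.py .5 .0 .2 -8.7 2
```

```text
tube rest-frame [-0.3 -0.4] [ 23.5 200.3] 0.29 ztop [0.0706 0.0721]
chock top rest-frame [53.2 -1.8] [34.  43.2] 89.33 [[31.0, -19.0], [75.0, -19.0], [75.0, 15.0], [32.0, 15.0]] z 0.0591
chock top rest-frame [-54.3  -1.3] [43.8 33.5] 0.62 [[-76.0, 15.0], [-76.0, -18.0], [-32.0, -18.0], [-33.0, 16.0]] z 0.059
-85 17 23.4 | -80 12 57.9 | -75 92 59.0 | -70 97 59.1 | -65 99 59.1 | -60 100 59.1 | -55 98 59.0 | -50 101 59.2 | -45 106 59.0 | -40 122 58.6 | -35 110 54.4 | -30 111 49.5 | -25 100 44.6 | 
20 122 46.1 | 25 114 50.9 | 30 142 55.9 | 35 114 59.0 | 40 131 59.2 | 45 132 59.2 | 50 130 59.3 | 55 131 59.2 | 60 131 59.4 | 65 123 59.3 | 70 119 58.9 | 75 0  | 80 59 23.2 | 
clock 38.95 pos [ 0.4658 -0.0401  0.2078] yaw -8.72 tiltz [ 0. -0. -1.] F [ 0.4 -0.7  0.2] w 0.0752
n 2 row: [np.float64(0.0139), np.float64(-0.0224), np.float64(0.0039), 0, 0, np.float64(-0.01)] step mm 26.6
```

View pics/w22.png

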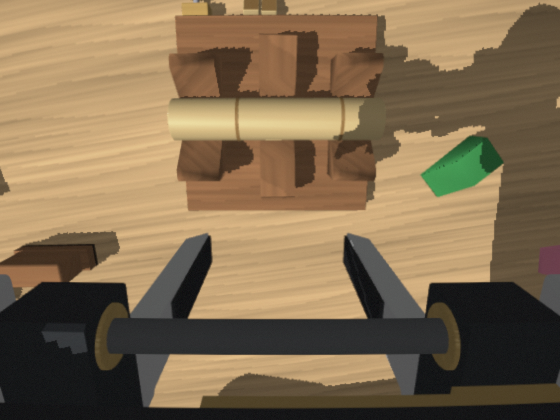

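Both chocks sit flat, with toes at about -6.2 and +4.8 mm, and the blank is still centred at (275,120). I'll take one last overall look before handing in.

```bash
python3 - <<'E'
from rf import *
p=get_image('scene'); save(p,'s23'); tube(p); blobs(p,.045,.07,(.34,.48,.15,.33))
p=get_image('top'); save(p,'t23'); blobs(p,.045,.07,(.34,.48,.15,.33)); blobs(p,.004,.02,(.63,.7,-.13,-.03))
tube(p)
E
```

```text
tube rest-frame [0.8 2.4] [ 25.8 198.9] 0.34 ztop [0.0709 0.0734]
[367, 219, 30, 27, 360] [414.1 243.7] [75.3 29.6] 83.3 [[395.0, 208.0], [424.0, 205.0], [433.0, 279.0], [404.0, 283.0]] zmed 0.0586 zmax 0.0631
[173, 254, 32, 15, 344] [410.8 241.6] [75.5 27.9] 82.8 [[392.0, 206.0], [420.0, 202.0], [429.0, 277.0], [402.0, 281.0]] zmed 0.0592 zmax 0.0649
[297, 167, 15, 11, 80] [646.3 -52.6] [37.3 24.4] 77.1 [[630.0, -68.0], [654.0, -74.0], [662.0, -37.0], [639.0, -32.0]] zmed 0.0134 zmax 0.02
[316, 166, 12, 7, 57] [656.1 -98.4] [29.  15.9] 89.0 [[648.0, -113.0], [664.0, -113.0], [664.0, -84.0], [648.0, -84.0]] zmed 0.0079 zmax 0.0132
tube rest-frame [ 2.9 63.6] [11.5 68.3] 0.16 ztop [0.0707 0.0738]
```

View pics/s23.png

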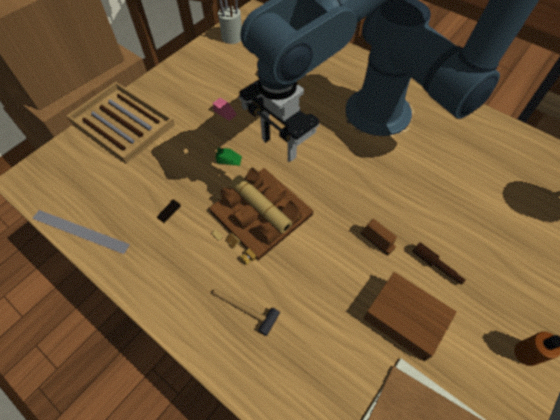

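View pics/t23.png

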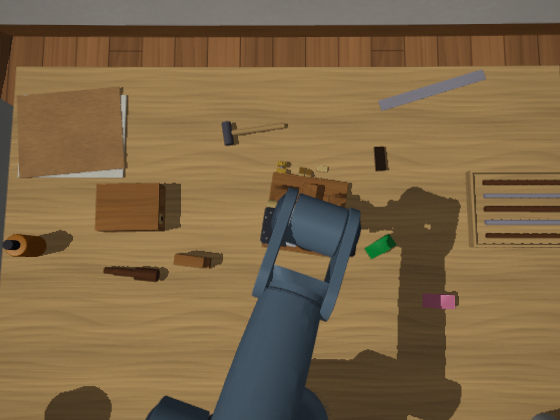

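In the scene view the blank lies in the rest at (262,206) with a chock each side, and the scraper stands at (380,237). The chips lie off the bed near (225,238), and the mallet, gauge and horn look undisturbed. I'm handing in.

```bash
python3 -c "
from station import *
print(close_job())"
```

```text
the job is handed in; nothing more can be done
None
```

I swept the three offcuts off the +x edge with the scraper and stood it back on the desk. I then drew the thick blank out by its end, let go, took it again by its middle and laid it in the saddles. Last, I slid a chock in from each side. The job was handed in at about 39 s; no verdict was reported.

Last checks:
- **Blank:** it is within about 1 mm of the rest's centre across and along, and within about 0.3° of its axis. Its top is at about 72 mm, which means it is seated.
- **Chocks:** both are flat and square. Their toes are at about -6.2 and +4.8 mm from the centre line, and both are about 1.5 mm off the middle.
- **Scraper and offcuts:** the scraper stands upright with its top at 59 mm, and all three offcuts lie off the bed. Two of them lean against the rest's side.
- **Bystanders:** the mallet, gauge and horn blank look unmoved in the pictures. The short blank was seen in its bay only while I was working near the rack; I did not measure any of these again.

Two readings disagreed:
- **Cameras:** they differ by 2–3 mm. The final scene view read the blank 0.8 mm across and 2.4 mm along from centre. In the final top view the arm hid most of the blank, so I discarded that fit.
- **Gripper width:** it read about 32–37 mm on the 40 mm blank, for reasons I did not find, but the blank held.

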